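# Free a gouge box's sliding lid over its stop strip and lay out the gouge

## Task

The gouge box stands on its sloping rest, its sliding lid kept in by the stop strip across the low end. Lift the lid's low end over the strip without forcing it, draw it down out of its grooves and set it down flat on the bench, pull bar up; then take the gouge out and lay it on the lino block. Do not drop the lid or the gouge, and leave the other tools where they are.

Things in the scene. Friction and masses are not known exactly. Their poses are not given: they have to be found in the camera images.
- gouge_box: Open box of pale wood, 190 x 146 mm, on a rest sloping 28 degrees; it stays put. x runs up the slope along the box, y across, z square to the lid; origin mid-width at the low end, on the groove floor (side ledges, y = 54 to 66 mm, that carry the lid). Side walls rise to z = 10 mm. A dark wooden collar, 154 mm wide, is screwed round it: stop strip and cap strips in one piece.
- stop_strip_mid (a point): Middle of the collar's stop strip across the box's low end, on the face that the lid's end butts on, at groove floor height. The strip is 7 mm thick. The collar is screwed on through slots, anywhere from its lowest setting to 10 mm higher, different each time and not measured: the strip's top stands 3 to 13 mm above the groove floor.
- cap_strips_end (a point): Where the grooves begin: mid-width between the low ends of the collar's two cap strips (box x = 81 mm), at the lowest height their undersides can have, 10 mm over the groove floor, 3 mm over the closed lid. They rise with the collar, by up to 10 mm. From here to the top end they reach over the lid's edges (inner edges y = +-56 mm, 5.5 mm thick).
- box_floor (a point): Middle of the box's inside floor, 34 mm below the groove floor. The hollow is 108 mm wide across the box (y) and 167 mm long (x). Two ledges 4 mm high at 17 to 21 mm either side of the middle make the lane in which the gouge lies.
- lid: Loose sliding lid, pale wood, 180 x 129 x 7 mm (x, y, z), 0.13 kg; origin at the centre of its underside, z up, -x to the low end. Its upper 100 mm are under the cap strips. The low end lifts, pivoting on the upper end, till it meets them: 5 to 23 mm (4 to 17 at the pull bar), always enough to pass the stop strip. Drawn 105 mm down the slope it lifts away. Free bench for it: x 0.38 to 0.53 m, y -0.2 to 0.07 m from the robot.
- pull_bar (a point): Point in the lid's wooden pull bar, on which to grip it: the bar stands across the lid, 14 mm thick (lid x), 70 mm long (lid y), from the lid's upper face (7 mm) to 33 mm above its underside; this point is 20 mm above the underside, midway along the bar, 40 mm from the lid's middle toward the low end.
- gouge: Lino gouge in the box under the lid, 137 x 25 x 25 mm, 45 g: bulbous brown wooden handle (x = -68 to -3 mm, 24 mm wide and 25 mm high at most), thin steel blade (x = 5 to 69 mm, 6 mm wide); origin mid-length on its underside, x from handle to blade. It lies along its lane in the box, handle to the low end, z square to the box floor. Its round handle can roll.
- block: Lino block lying on the bench: grey lino on plywood, 160 x 200 mm (x, y), 22 mm high, origin at the centre of its underside; it stays put. The block and the box stand one to the left and one to the right of the middle, either way round.
- gouge_2: Bystander: another gouge of the same kind, lying on the bench midway between the box and the block; origin mid-length on its underside.
- sander: Bystander: brown cork sanding block, 42 x 72 x 30 mm, lying on the bench at the near right; origin under its centre.

How it is judged (in metres and radians):
On the way, in this order (a step that is already met when the one before it is completed fails the run):
1. the lid's low end has gone over the stop strip and the lid is drawn at least 60 mm down its grooves, still over the box (x of lid in the frame of gouge_box between -0.06 and 0.03 m and z of lid in the frame of gouge_box below 0.04 m and y of lid in the frame of gouge_box between -0.02 and 0.02 m), for 0.05 s.
2. the lid lies flat on the bench, pull bar up, released (height (world z) of lid below 0.008 m and angle between lid's own z axis and vertical below 0.08 rad and contact force between lid and block below 0.01 N and contact force between lid and the fingers below 0.01 N), for 0.2 s.
3. the gouge lies on the lino block, released (contact force between gouge and block above 0.05 N and x of gouge in the frame of block between -0.08 and 0.08 m and y of gouge in the frame of block between -0.1 and 0.1 m and height (world z) of gouge below 0.05 m and angle between gouge's own x axis and vertical between 1.35 and 1.79 rad and contact force between gouge and the fingers below 0.01 N), for 0.2 s.
At the end, for the whole second after the job is handed in: The lid lies flat on the bench itself (underside within 8 mm of it, within 4.5 degrees of level, pull bar up, not on the block) and the gouge lies level (within 12 degrees) on the lino block, its middle within the block's outline; both released and at rest (all of step 2 and all of step 3 and linear speed of each of lid, gouge below 0.02 m/s and angular speed of each of lid, gouge below 0.2 rad/s); the robot touches nothing.
It fails at once if the lid or its grooves are forced: more than 60 N between lid and box (contact force between lid and gouge_box above 60 N).
It fails at once if the lid is dropped: it moves faster than 0.8 m/s while no finger touches it (linear speed of lid above 0.8 m/s and contact force between lid and the fingers below 0.01 N).
It fails at once if the gouge is dropped: it moves faster than 0.8 m/s while no finger touches it (linear speed of gouge above 0.8 m/s and contact force between gouge and the fingers below 0.01 N).
It fails at once if another tool is moved by more than 30 mm (distance of any of gouge_2, sander from where it was at the start of the episode above 0.03 m).
It also fails if it takes over 69 s, if anything falls off the work surface, if the arm or the gripper's body presses on something with over 40 N, if the wrist force passes 120 N, or if a joint passes its speed limit or range.

## Robot

A 6-joint arm with a two-finger parallel gripper is mounted at the origin on a cart in front of the work surface, level with it; the furniture and walls round the work are solid. World frame = base frame: x ahead of the robot, y to its left, z up, the work surface at z = 0. Lengths are in mm, angles in rad, forces in N, time in s.
With the tool pointing down it reaches from about 400 to 925 mm from the base axis. Payload 3.4 kg.
Tool frame: the origin (TCP) lies midway between the tips of the shut fingers; the grasp point (between the pads) lies 19 mm behind it (ctrl.pinch_z is the distance from the TCP to the grasp point, in mm); x points along the fingers, y is the direction in which the jaws open and shut, and the axes are right-handed (so a half turn about x gives the same grasp; the last joint's range is limited). The gripper opens to 85 mm and grips with 20 to 120 N. Pads are 22 mm wide; open, the fingers measure 114 mm over their backs; the gripper's body (76 mm by 85 mm) begins 54 mm behind the grasp point. The pads swing forward as they close: fully open they stand 13 mm farther back than shut.
Start: joints at [-1.331, 0.307, 1.506, -0, 1.328, -0.073], TCP at [177.464, -546.935, 231.305] pointing down, gripper open.
Joint ranges: [-3.12, 3.12], [-1.05, 2.28], [0.14, 2.33], [-1.42, 4.57], [0.1, 2.73], [-2.68, 2.68]. Speed limits (rad/s): [2.57, 2.57, 3.14, 3.14, 3.14, 3.14].

## Interface

Orientations are given as a rotation vector (axis times angle).
In Python, from plant import ctrl gives the robot as it stands.
- The arm moves only by the tool move_arm, never from a script. Its argument "increments" is a list of rows, each a list of 7 numbers: the turn, a rotation vector about the tool's x, y, z in units of 5 degrees (1.0 is 5 degrees), then the shift along the tool's x, y, z in units of 30 mm (1.0 is 30 mm), then the finger opening in mm, from 0 to 85.4. In form: [[rx, ry, rz, tx, ty, tz, claw], ...]. A call has 1 to 10 rows; each row shifts and turns the commanded pose from where the row before left it, along the tool's axes as they then stand; what a row does not reach is not made up. A row lasts 1/10 s, in which the tool goes at most 50 mm and 8.59 degrees, less where a joint would pass 70% of its speed; a pose out of reach is approached as far as the arm can. A call is refused whole if a number of a shift passes 1 or a number of a turn 1, either way. A call with a gripper value outside its range is refused whole. The fingers move at their own pace and stop on an object; "grip_force" is the grip in N (left out, the last holds). Time passes only in rows, so rows that do not move let the fingers close. It gives the time, the measured TCP pose, the force and the opening at its end, in the units of the state.
- ctrl.get_obs(): the state, without advancing time (a new reading comes with each control period).
- ctrl.grab_frame(name): name is "scene" or "side" or "wrist"; returns the picture (384x512x3 uint8, red, green, blue); there is no depth.
- ctrl.camera_params(name): a dict with "fovy" (degrees; the focal length in pixels is half the picture's height over the tangent of half this angle, whatever the lens; pixels are square), "cx", "cy" (the principal point, pixels), "dist_coeffs" ([k1, k2, p1, p2, k3] as OpenCV has them; the pictures are not rectified), "T" (4x4, takes a point from camera to world coordinates). Camera axes: x right, y down, z forward; pixel columns grow to the right and rows downward; lengths in mm; the calibration is good to about 2 mm. A picture is of the moment at which its call begins: read the wrist's pose just before it. camera_params takes no time and is no camera call; for the wrist camera it gives the pose at the moment of the call.
- ctrl.hand_in(): hands the job in, once; it reports no verdict.
The state is a dict: "clock": time; "qpos": joint angles; "qvel": joint speeds; "joint_torque": joint torques, N m; "tcp_pos": TCP position; "eef_rot": TCP orientation; "force": force on the tool from outside, world axes, zero at the start; "torque": the same for the moment, N m; "width": finger opening in mm.
Only numpy, scipy, OpenCV 4.12 (cv2) and the standard library are available. Lean on these libraries where they do the work, as an engineer would, in place of code of your own. Each camera call takes 0.05 s, during which the arm holds its last target.

## Working session

There is one attempt and no reset: what is moved stays moved. The work goes in short steps, Python scripts to look and compute and a tool call to move; the robot and the scene stay as the last step left them, time stands still between calls to the robot, and variables do not carry over. Pictures are saved under pics/ and viewed, and the job is handed in when it is done.

Besides the shell and the picture viewer there is one more tool, called as name([rows], argument=value, ...), one row to a line, values as JSON. move_arm: Moves the arm, as the interface text tells. Its arguments: {"type":"object","properties":{"increments":{"type":"array","items":{"type":"array","items":{"type":"number"}}},"grip_force":{"type":"number"}},"required":["increments"]}

```bash
ls; mkdir -p pics
python3 - <<'E'
from plant import ctrl
import cv2
for n in ["scene","side","wrist"]:
    p=ctrl.camera_params(n); print(n,p)
    f=ctrl.grab_frame(n); cv2.imwrite(f"pics/{n}0.png",f[:,:,::-1])
print(ctrl.get_obs(), ctrl.pinch_z)
E
```

```text
pics
scene {'fovy': 48.00431224273579, 'cx': 253.3938151414466, 'cy': 185.4750258489649, 'dist_coeffs': array([-0.0759129,  0.       ,  0.       ,  0.       ,  0.       ]), 'T': array([[-8.86364166e-01, -2.50397336e-01,  3.89435154e-01,
         1.71395163e+02],
       [-4.62972193e-01,  4.86462962e-01, -7.40952451e-01,
         6.98087559e+02],
       [-3.91325903e-03, -8.37051349e-01, -5.47110342e-01,
         6.75227356e+02],
       [ 0.00000000e+00,  0.00000000e+00,  0.00000000e+00,
         1.00000000e+00]])}
side {'fovy': 53.17591597217489, 'cx': 256.1984065477064, 'cy': 193.68152829039516, 'dist_coeffs': array([-0.13194979,  0.        ,  0.        ,  0.        ,  0.        ]), 'T': array([[-9.62266011e-01, -1.16694445e-01,  2.45818083e-01,
         3.26311946e+02],
       [-2.71830218e-01,  3.71250588e-01, -8.87852090e-01,
         7.25005153e+02],
       [ 1.23472996e-02, -9.21170672e-01, -3.88962899e-01,
         4.67510441e+02],
       [ 0.00000000e+00,  0.00000000e+00,  0.00000000e+00,
         1.00000000e+00]])}
wrist {'fovy': 60.70979201668055, 'cx': 249.31457975873047, 
[... 449 characters left out ...]
0000e+00]])}
{'clock': 0.15, 'qpos': array([-1.33051663e+00,  3.07421750e-01,  1.50739601e+00,  1.38596372e-05,
        1.32839876e+00, -7.34758615e-02]), 'qvel': array([-7.82214870e-04, -1.37243630e-03, -7.01530713e-03,  4.78707286e-04,
       -1.06863691e-03, -1.36985157e-05]), 'joint_torque': array([ 5.54352282e-04, -4.57978177e+01, -2.52219236e+01,  1.07992453e-04,
        8.52368481e-03, -1.92789554e-05]), 'tcp_pos': array([ 177.32893852, -546.40161428,  230.57229461]), 'eef_rot': array([ 2.05264395,  0.32638141, -2.05289724]), 'force': array([ 0.00503604, -0.04720892, -0.25667841]), 'torque': array([-0.0444842 ,  0.02377924, -0.00156692]), 'width': 85.33954266621923} 18.700000000000003
```

View pics/scene0.png

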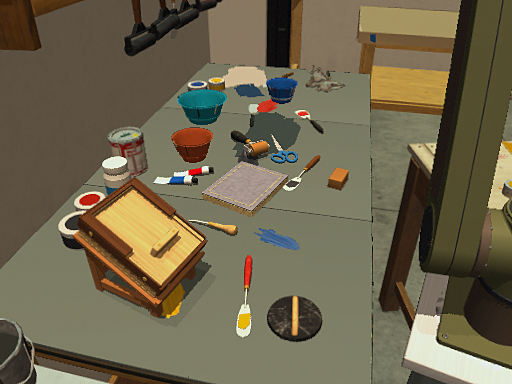

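View pics/side0.png

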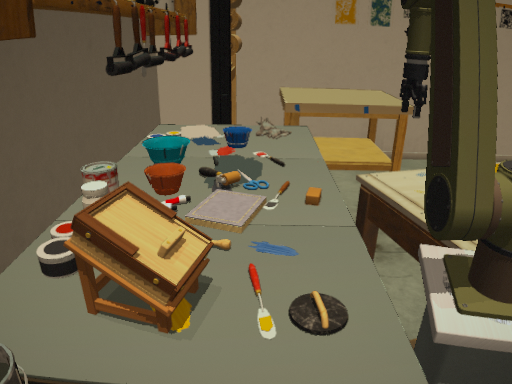

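View pics/wrist0.png

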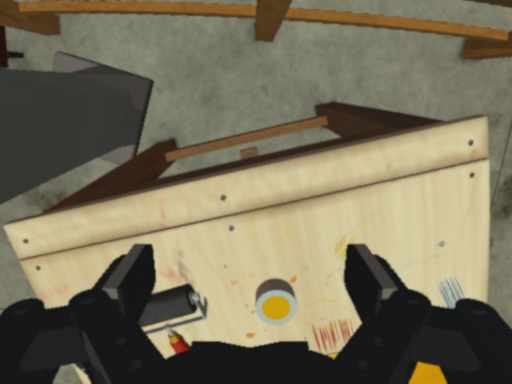

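The box is on the left (+y), the lino block on the right and gouge_2 between them. I'll enlarge crops to read points.

Run:
```python
import cv2
a=cv2.imread('pics/scene0.png')[170:325,65:265]; cv2.imwrite('pics/sceneA.png',cv2.resize(a,None,fx=4,fy=3.87,interpolation=cv2.INTER_CUBIC))
a=cv2.imread('pics/side0.png')[180:330,55:255]; cv2.imwrite('pics/sideA.png',cv2.resize(a,None,fx=4,fy=4,interpolation=cv2.INTER_CUBIC))
```

```text
(no output)
```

View pics/sceneA.png

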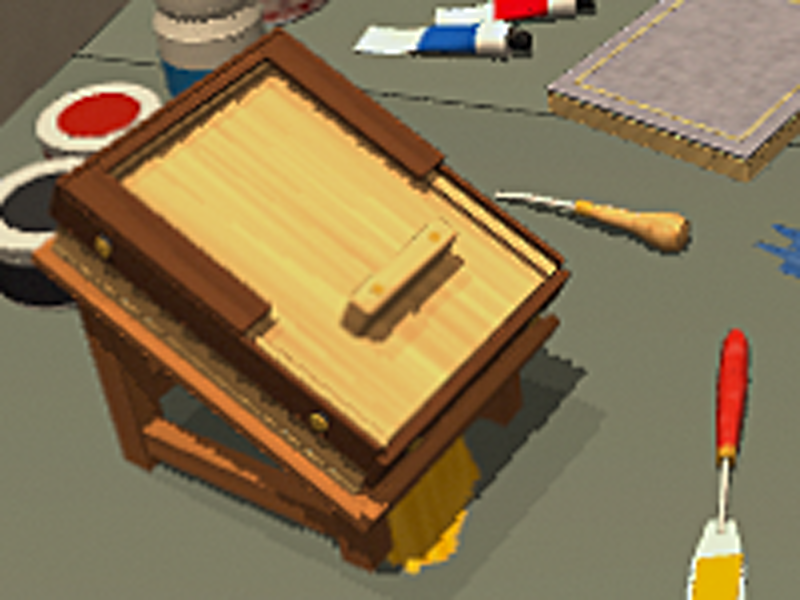

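View pics/sideA.png

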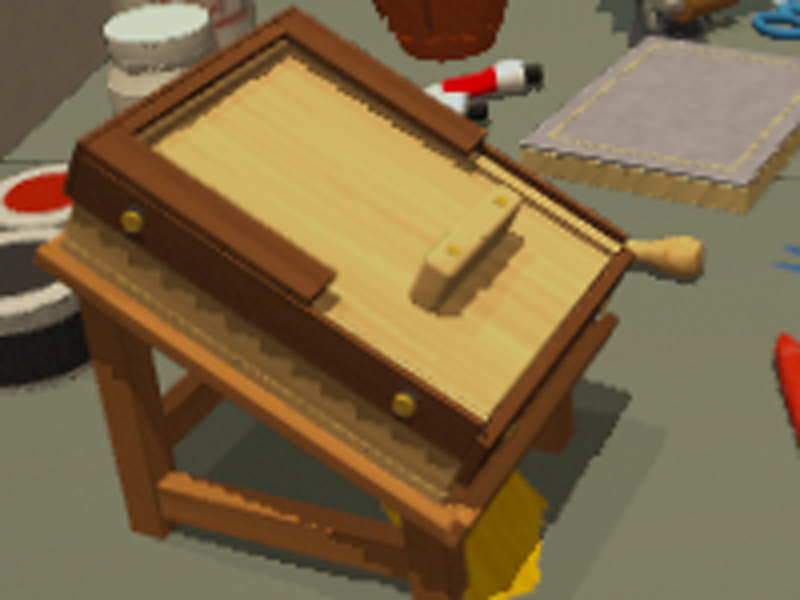

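Run:
```python
import cv2
def c(n,x,y,w,h,o,f=10):
    a=cv2.imread(f'pics/{n}0.png')[y:y+h,x:x+w]; a=cv2.resize(a,None,fx=f,fy=f,interpolation=cv2.INTER_CUBIC)
    for i in range(0,w,10): cv2.putText(a,str(x+i),(i*f,10),0,.4,(0,0,255)); cv2.line(a,(i*f,0),(i*f,h*f),(255,255,0) if 0 else (90,90,90),1)
    for i in range(0,h,10): cv2.putText(a,str(y+i),(0,i*f+10),0,.4,(0,0,255)); cv2.line(a,(0,i*f),(w*f,i*f),(90,90,90),1)
    cv2.imwrite(f'pics/{o}.png',a)
c('scene',145,215,70,55,'sB'); c('side',155,220,70,60,'dB')
```

```text
(no output)
```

View pics/sB.png

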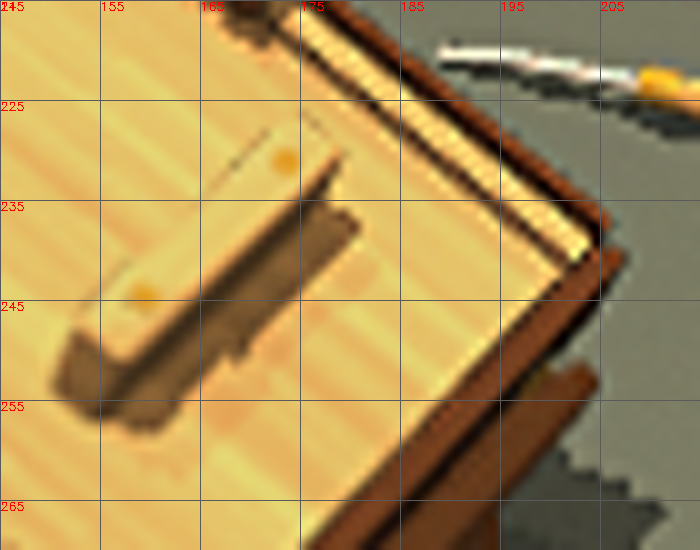

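View pics/dB.png

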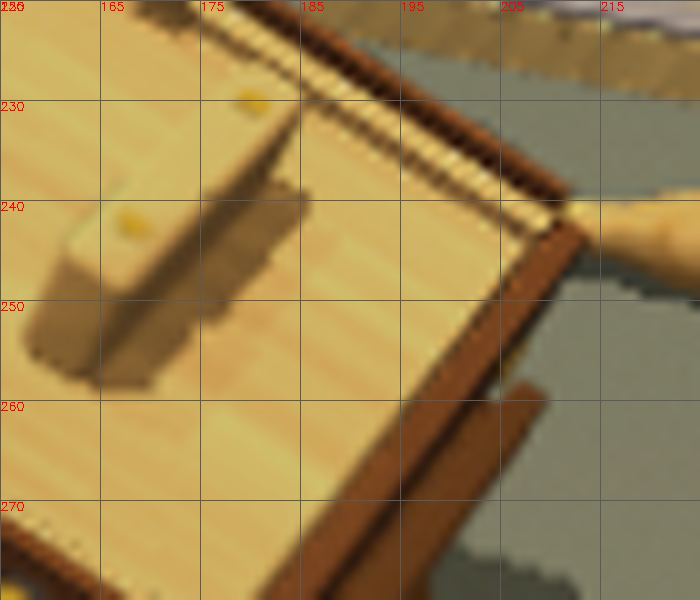

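```bash
cat > crop.py <<'E'
import cv2
def c(n,x,y,w,h,o,f=10):
    a=cv2.imread(f'pics/{n}.png')[y:y+h,x:x+w]; a=cv2.resize(a,None,fx=f,fy=f,interpolation=cv2.INTER_CUBIC)
    for i in range(0,w,10): cv2.putText(a,str(x+i),(i*f,10),0,.4,(0,0,255)); cv2.line(a,(i*f,0),(i*f,h*f),(90,90,90),1)
    for i in range(0,h,10): cv2.putText(a,str(y+i),(0,i*f+10),0,.4,(0,0,255)); cv2.line(a,(0,i*f),(w*f,i*f),(90,90,90),1)
    cv2.imwrite(f'pics/{o}.png',a)
E
python3 - <<'E'
from crop import c
c('scene0',110,235,70,60,'sC'); c('side0',115,240,75,60,'dC');c('scene0',75,172,105,70,'sD',7)
E
```

```text
(no output)
```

View pics/sC.png

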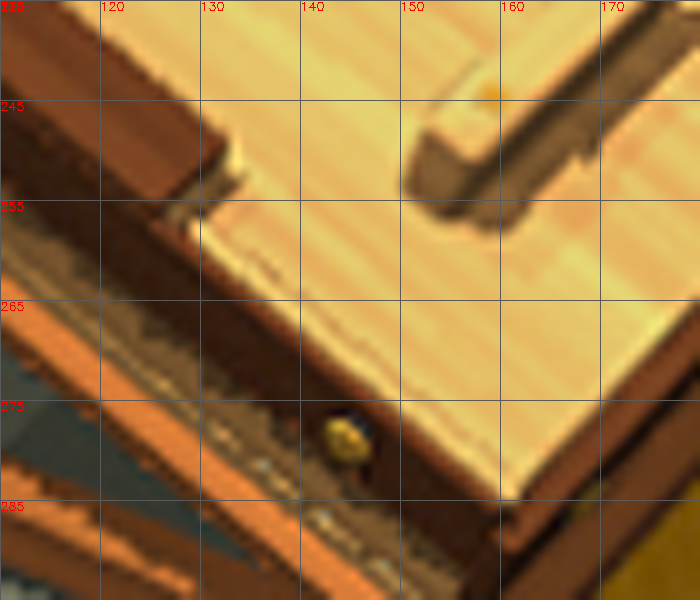

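View pics/dC.png

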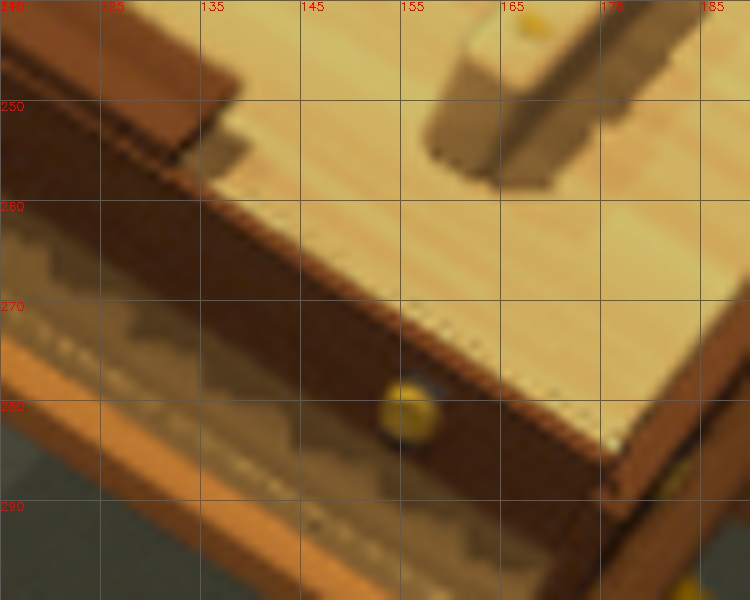

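View pics/sD.png

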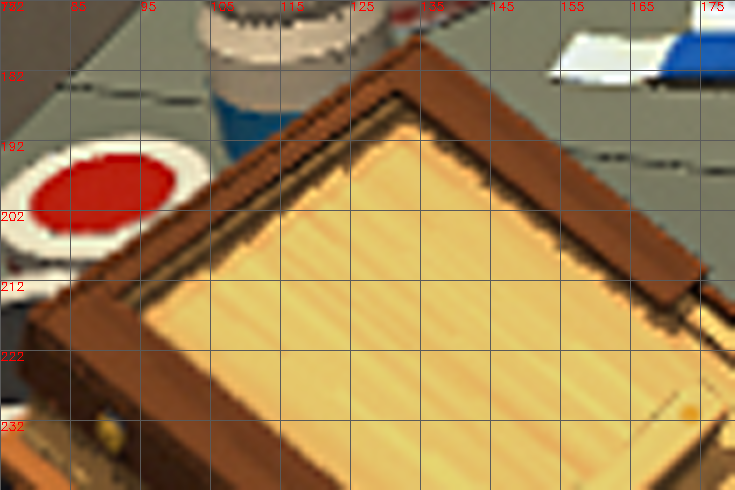

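```bash
cat > lib.py <<'E'
import numpy as np, cv2
from plant import ctrl
from scipy.spatial.transform import Rotation as R
def proj(P,p):
    P=np.atleast_2d(P).astype(float)
    f=192/np.tan(np.radians(p['fovy'])/2)
    K=np.array([[f,0,p['cx']],[0,f,p['cy']],[0,0,1]])
    Ti=np.linalg.inv(p['T'])
    return cv2.projectPoints(P,cv2.Rodrigues(Ti[:3,:3])[0],Ti[:3,3],K,np.array(p['dist_coeffs']))[0][:,0]
def ray(uv,p):
    f=192/np.tan(np.radians(p['fovy'])/2)
    K=np.array([[f,0,p['cx']],[0,f,p['cy']],[0,0,1]])
    u=cv2.undistortPoints(np.array(uv,float).reshape(-1,1,2),K,np.array(p['dist_coeffs']))[:,0]
    d=np.c_[u,np.ones(len(u))]@p['T'][:3,:3].T
    return p['T'][:3,3],d
def onz(uv,p,z):
    o,d=ray(uv,p); return o+d*((z-o[2])/d[:,2])[:,None]
def boxR(yaw): return R.from_euler('ZY',[yaw,-np.radians(28)]).as_matrix()
E
cat > fit.py <<'E'
from lib import *
from scipy.optimize import least_squares
ps=ctrl.camera_params('scene'); pd=ctrl.camera_params('side')
bar=lambda x,y:('b',x,y,33); col=lambda x,y,z:('c',x,y,z)
D=[(ps,bar(57,35),(152.5,247.5)),(ps,bar(43,35),(157.5,251)),(ps,bar(43,-35),(179,230)),(ps,bar(57,-35),(174.5,226)),
(pd,bar(57,35),(161.3,245)),(pd,bar(43,35),(167.5,249)),(pd,bar(43,-35),(185,231)),
(ps,col(81,56,15.5),(132,249)),(ps,col(81,77,15.5),(125,255)),(ps,col(81,-56,15.5),(170,215.6)),(ps,col(81,-77,15.5),(175.7,210.6)),
(pd,col(81,56,15.5),(139,248)),(pd,col(81,77,15.5),(132,256)),
(ps,col(-7,77,3),(161,289.5)),(ps,col(-7,-77,3),(207.5,240)),(pd,col(-7,77,3),(177,291)),(pd,col(-7,-77,3),(213.5,243))]
def res(v):
    x,y,z,yaw,h,s=v; M=boxR(yaw); o=[]
    for p,(k,a,b,c),uv in D:
        q=np.array([a+(s if k=='b' else 0),b,c+(h if k=='c' else 0)])
        o+=list(proj(M@q+[x,y,z],p)[0]-uv)
    return np.array(o+[s/3])
best=None
for yaw in np.arange(-3,3,.5):
  for xy in [(600,250)]:
    r=least_squares(res,[*xy,100,yaw,5,0],loss='soft_l1')
    if best is None or r.cost<best.cost: best=r
print(best.x.round(3),best.cost); print(res(best.x)[:-1].reshape(-1,2).round(1))
E
python3 fit.py
```

```text
[ 5.79177e+02  2.22423e+02  9.70980e+01  6.00000e-03  6.50000e+00
 -6.90000e-02] 4.509389091772849
[[-0.8 -0.7]
 [ 0.   0.6]
 [ 0.8  0. ]
 [-0.3 -0.5]
 [-0.9  0.3]
 [ 0.2  1. ]
 [ 1.2 -0.8]
 [ 0.8 -0.5]
 [ 0.1  0.4]
 [-0.4 -0.2]
 [ 0.  -0.8]
 [ 0.1  0.3]
 [-0.  -1. ]
 [ 0.1  0.4]
 [-0.3 -0. ]
 [-0.   0.7]
 [-0.2  0.3]]
```

```bash
cat > g.py <<'E'
from lib import *
p=ctrl.camera_params('scene')
a=cv2.imread('pics/scene0.png')
for x in range(300,1000,50):
    for y in range(-400,300,50):
        u,v=proj([x,y,0],p)[0]
        if 0<u<512 and 0<v<384:
            a[int(v),int(u)]=(0,0,255)
a=a[140:384,130:400]; a=cv2.resize(a,None,fx=2.4,fy=2.4,interpolation=cv2.INTER_NEAREST)
for x in range(300,1000,100):
    for y in range(-400,300,100):
        u,v=proj([x,y,0],p)[0]; u,v=(u-130)*2.4,(v-140)*2.4
        if 0<u<640 and 0<v<580: cv2.putText(a,f'{x//10},{y//10}',(int(u),int(v)),0,.35,(255,255,255))
cv2.imwrite('pics/grid.png',a)
print(R.from_rotvec(ctrl.get_obs()['eef_rot']).as_matrix().round(3))
Tw=ctrl.camera_params('wrist')['T']; M=R.from_rotvec(ctrl.get_obs()['eef_rot']).as_matrix(); print('cam in tool',(M.T@(Tw[:3,3]-ctrl.get_obs()['tcp_pos'])).round(1)); print((M.T@Tw[:3,:3]).round(3))
E
python3 g.py; python3 -c "
from crop import c
c('scene0',170,150,125,95,'sE',6)"
```

```text
[[-0.     0.309 -0.951]
 [ 0.002 -0.951 -0.309]
 [-1.    -0.002 -0.   ]]
cam in tool [-142.5    0.4  -73.3]
[[ 0.    -0.291  0.957]
 [ 1.    -0.001 -0.   ]
 [ 0.001  0.957  0.291]]
```

View pics/grid.png

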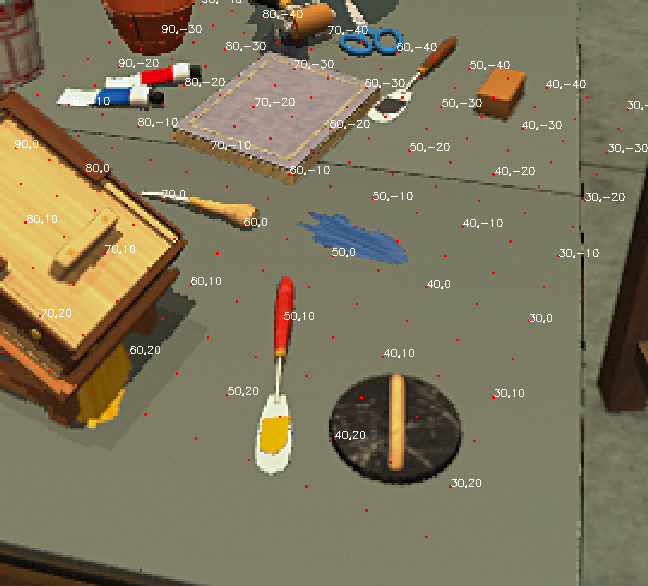

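View pics/sE.png

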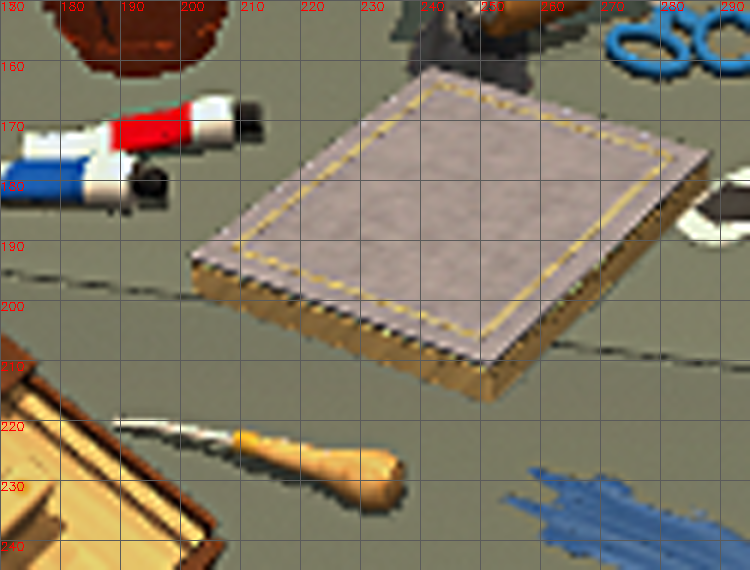

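Run:
```python
from lib import *
p=ctrl.camera_params('scene')
print(onz([(202,192),(242,161),(288,175.5),(251,211)],p,22).round(0).tolist())
print(onz([(236,230),(189,220)],p,10).round(0).tolist())
M=boxR(.006); o=np.array([579.2,222.4,97.1])
for q in [(50,0,11),(50,0,70)]: print(q,(M@q+o).round(1))
# target tool orientation: x=-zbox ; y = ? two options; relation to current
R0=R.from_rotvec(ctrl.get_obs()['eef_rot']).as_matrix()
for s in (1,-1):
    X=-M[:,2];Y=s*M[:,0];Z=np.cross(X,Y); Rt=np.c_[X,Y,Z]
    print(s,Rt.round(2).tolist(),R.from_matrix(R0.T@Rt).as_rotvec(degrees=True).round(1))
```

```text
[[745.0, -94.0, 22.0], [730.0, -291.0, 22.0], [572.0, -278.0, 22.0], [587.0, -79.0, 22.0]]
[[591.0, -8.0, 10.0], [716.0, 12.0, 10.0]]
(50, 0, 11) [618.2 222.6 130.3]
(50, 0, 70) [590.5 222.5 182.4]
1 [[0.47, 0.88, 0.01], [0.0, 0.01, -1.0], [-0.88, 0.47, 0.0]] [-70.9  17.6  24.2]
-1 [[0.47, -0.88, -0.01], [0.0, -0.01, 1.0], [-0.88, -0.47, 0.0]] [105.2  26.3 -19.1]
```

```bash
cat >> lib.py <<'E'
def Rt_box(extra=0.,yaw=.006,s=1):
    M=boxR(yaw); X=-M[:,2];Y=s*M[:,0]; Q=np.c_[X,Y,np.cross(X,Y)]
    return R.from_rotvec(M[:,1]*np.radians(extra)).as_matrix()@Q
O=np.array([579.2,222.4,97.1])
def boxP(q,yaw=.006): return boxR(yaw)@np.array(q,float)+O
def pose():
    o=ctrl.get_obs(); return np.array(o['tcp_pos']),R.from_rotvec(o['eef_rot']).as_matrix()
def plan(pt,Rt,N,p0=None,R0=None,rnd=2):
    if p0 is None: p0,R0=pose()
    rv=R.from_matrix(R0.T@Rt).as_rotvec(); rows=[]
    pc,Rc=np.array(p0,float),R0.copy()
    for i in range(1,N+1):
        pg=p0+(pt-p0)*i/N; Rg=R0@R.from_rotvec(rv*i/N).as_matrix()
        t=Rc.T@(pg-pc)/30; r=np.degrees(R.from_matrix(Rc.T@Rg).as_rotvec())/5
        t=t.round(rnd); r=r.round(rnd); rows.append(list(map(float,[*r,*t])))
        pc=pc+Rc@t*30; Rc=Rc@R.from_rotvec(np.radians(r*5)).as_matrix()
    for k in rows: print(k,end=',\n')
    print('max',np.abs(rows).max(),'err',(pc-pt).round(2))
    return pc,Rc
def show(): 
    o=ctrl.get_obs(); print(o['clock'],o['tcp_pos'].round(1),o['eef_rot'].round(3),'F',o['force'].round(1),'w',round(o['width'],1),o['qpos'].round(2))
E
python3 - <<'E'
from lib import *
print(boxP((50,0,110)))
plan(boxP((50,0,110)),Rt_box(),31)
E
```

```text
[571.70564264 222.35503332 217.69781335]
[-0.46, 0.11, 0.16, 0.01, -0.66, -0.66],
[-0.45, 0.12, 0.15, 0.02, -0.62, -0.68],
[-0.46, 0.11, 0.16, 0.01, -0.61, -0.71],
[-0.46, 0.11, 0.16, 0.01, -0.57, -0.73],
[-0.46, 0.12, 0.15, 0.01, -0.54, -0.76],
[-0.45, 0.11, 0.16, 0.01, -0.51, -0.77],
[-0.46, 0.12, 0.15, 0.01, -0.49, -0.8],
[-0.46, 0.11, 0.16, 0.02, -0.45, -0.81],
[-0.45, 0.11, 0.16, 0.01, -0.41, -0.83],
[-0.46, 0.12, 0.15, 0.02, -0.39, -0.84],
[-0.46, 0.11, 0.16, 0.02, -0.35, -0.86],
[-0.46, 0.11, 0.16, 0.03, -0.31, -0.88],
[-0.45, 0.12, 0.15, 0.03, -0.28, -0.88],
[-0.46, 0.11, 0.16, 0.03, -0.25, -0.9],
[-0.46, 0.11, 0.15, 0.04, -0.21, -0.9],
[-0.45, 0.12, 0.16, 0.05, -0.17, -0.91],
[-0.46, 0.11, 0.16, 0.06, -0.14, -0.92],
[-0.46, 0.11, 0.15, 0.06, -0.11, -0.92],
[-0.46, 0.12, 0.16, 0.07, -0.07, -0.93],
[-0.45, 0.11, 0.16, 0.08, -0.03, -0.92],
[-0.46, 0.12, 0.15, 0.09, 0.01, -0.93],
[-0.46, 0.11, 0.16, 0.09, 0.04, -0.92],
[-0.45, 0.11, 0.15, 0.11, 0.07, -0.92],
[-0.46, 0.12, 0.16, 0.12, 0.11, -0.91],
[-0.46, 0.11, 0.16, 0.13, 0.15, -0.91],
[-0.46, 0.11, 0.15, 0.14, 0.18, -0.9],
[-0.45, 0.12, 0.16, 0.15, 0.21, -0.9],
[-0.46, 0.11, 0.16, 0.16, 0.25, -0.88],
[-0.46, 0.11, 0.15, 0.18, 0.27, -0.87],
[-0.45, 0.12, 0.16, 0.18, 0.31, -0.85],
[-0.46, 0.11, 0.15, 0.2, 0.35, -0.84],
max 0.93 err [ 0.05 -0.05  0.14]
```

move_arm([
  [-0.46, 0.11, 0.16, 0.01, -0.66, -0.66, 60],
  [-0.45, 0.12, 0.15, 0.02, -0.62, -0.68, 60],
  [-0.46, 0.11, 0.16, 0.01, -0.61, -0.71, 60],
  [-0.46, 0.11, 0.16, 0.01, -0.57, -0.73, 60],
  [-0.46, 0.12, 0.15, 0.01, -0.54, -0.76, 60],
  [-0.45, 0.11, 0.16, 0.01, -0.51, -0.77, 60],
  [-0.46, 0.12, 0.15, 0.01, -0.49, -0.8, 60],
  [-0.46, 0.11, 0.16, 0.02, -0.45, -0.81, 60],
  [-0.45, 0.11, 0.16, 0.01, -0.41, -0.83, 60],
  [-0.46, 0.12, 0.15, 0.02, -0.39, -0.84, 60],
])

```text
clock: 1.15
tcp_pos: [304.7, -297.7, 226.6]
eef_rot: [1.875, 0.547, -1.65]
force: [0.6, -0.0, 0.1]
width: 60.2
```

move_arm([
  [-0.46, 0.11, 0.16, 0.02, -0.35, -0.86, 60],
  [-0.46, 0.11, 0.16, 0.03, -0.31, -0.88, 60],
  [-0.45, 0.12, 0.15, 0.03, -0.28, -0.88, 60],
  [-0.46, 0.11, 0.16, 0.03, -0.25, -0.9, 60],
  [-0.46, 0.11, 0.15, 0.04, -0.21, -0.9, 60],
  [-0.45, 0.12, 0.16, 0.05, -0.17, -0.91, 60],
  [-0.46, 0.11, 0.16, 0.06, -0.14, -0.92, 60],
  [-0.46, 0.11, 0.15, 0.06, -0.11, -0.92, 60],
  [-0.46, 0.12, 0.16, 0.07, -0.07, -0.93, 60],
  [-0.45, 0.11, 0.16, 0.08, -0.03, -0.92, 60],
])

```text
clock: 2.15
tcp_pos: [431.8, -49.8, 222.1]
eef_rot: [1.661, 0.713, -1.257]
force: [0.1, 0.2, -0.2]
width: 60.2
```

Run:
```python
from lib import *
show()
plan(boxP((50,0,110)),Rt_box(),11)
```

```text
2.15 [431.8 -49.8 222.1] [ 1.661  0.713 -1.257] F [ 0.1  0.2 -0.2] w 60.2 [-0.21 -0.04  2.02 -0.01  0.84  0.25]
[-0.46, 0.11, 0.15, 0.09, 0.01, -0.92],
[-0.45, 0.12, 0.16, 0.09, 0.04, -0.92],
[-0.46, 0.11, 0.15, 0.11, 0.08, -0.92],
[-0.45, 0.12, 0.16, 0.12, 0.11, -0.92],
[-0.46, 0.11, 0.15, 0.12, 0.15, -0.9],
[-0.45, 0.12, 0.16, 0.14, 0.18, -0.9],
[-0.46, 0.11, 0.15, 0.15, 0.21, -0.89],
[-0.45, 0.12, 0.16, 0.16, 0.25, -0.88],
[-0.46, 0.11, 0.15, 0.18, 0.28, -0.87],
[-0.45, 0.12, 0.16, 0.19, 0.31, -0.85],
[-0.46, 0.11, 0.15, 0.2, 0.34, -0.84],
max 0.92 err [ 0.02  0.06 -0.12]
```

move_arm([
  [-0.46, 0.11, 0.15, 0.09, 0.01, -0.92, 60],
  [-0.45, 0.12, 0.16, 0.09, 0.04, -0.92, 60],
  [-0.46, 0.11, 0.15, 0.11, 0.08, -0.92, 60],
  [-0.45, 0.12, 0.16, 0.12, 0.11, -0.92, 60],
  [-0.46, 0.11, 0.15, 0.12, 0.15, -0.9, 60],
  [-0.45, 0.12, 0.16, 0.14, 0.18, -0.9, 60],
  [-0.46, 0.11, 0.15, 0.15, 0.21, -0.89, 60],
  [-0.45, 0.12, 0.16, 0.16, 0.25, -0.88, 60],
  [-0.46, 0.11, 0.15, 0.18, 0.28, -0.87, 60],
  [-0.45, 0.12, 0.16, 0.19, 0.31, -0.85, 60],
])

```text
clock: 3.15
tcp_pos: [559.5, 197.3, 217.8]
eef_rot: [1.423, 0.836, -0.875]
force: [0.3, 0.7, 0.3]
width: 59.8
```

```bash
cat > look.py <<'E'
from lib import *
import sys
show()
n=sys.argv[1]; p=ctrl.camera_params(n)
f=ctrl.grab_frame(n)[:,:,::-1]; cv2.imwrite(f'pics/{sys.argv[2]}.png',f)
import pickle; pickle.dump(p,open(f'pics/{sys.argv[2]}.pkl','wb'))
cv2.imwrite(f'pics/{sys.argv[2]}x.png',cv2.resize(f,None,fx=1.5,fy=1.5,interpolation=cv2.INTER_CUBIC))
E
python3 look.py wrist w1; python3 -c "
from lib import *
plan(boxP((50,0,110)),Rt_box(),2)"
```

```text
3.15 [559.5 197.3 217.8] [ 1.423  0.836 -0.875] F [0.3 0.7 0.3] w 59.8 [ 0.38  0.17  1.86 -0.28  0.69  0.59]
[-0.22, 0.03, 0.06, 0.08, 0.12, -0.37],
[-0.22, 0.04, 0.06, 0.09, 0.14, -0.36],
max 0.37 err [ 0.17 -0.08 -0.02]
```

View pics/w1x.png

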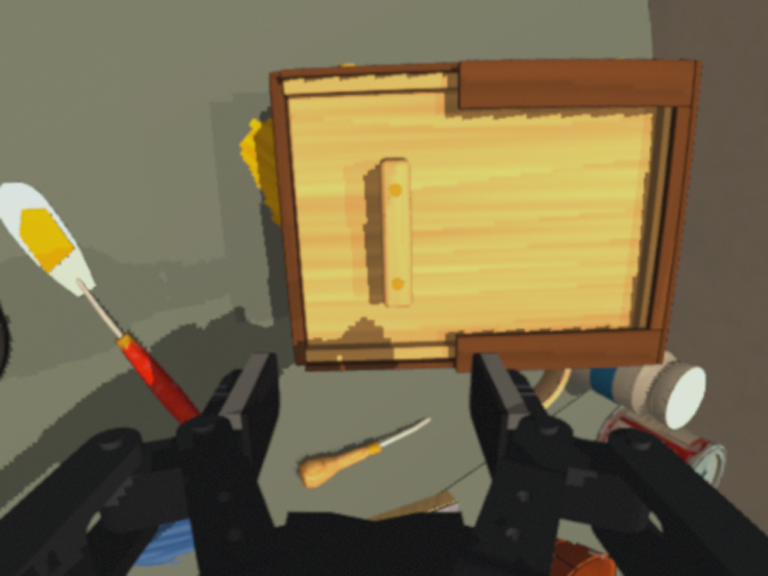

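```bash
python3 -c "
from crop import c
c('w1',175,35,130,110,'w1a',6)
c('w1',175,135,150,115,'w1b',5)"
```

```text
(no output)
```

View pics/w1a.png

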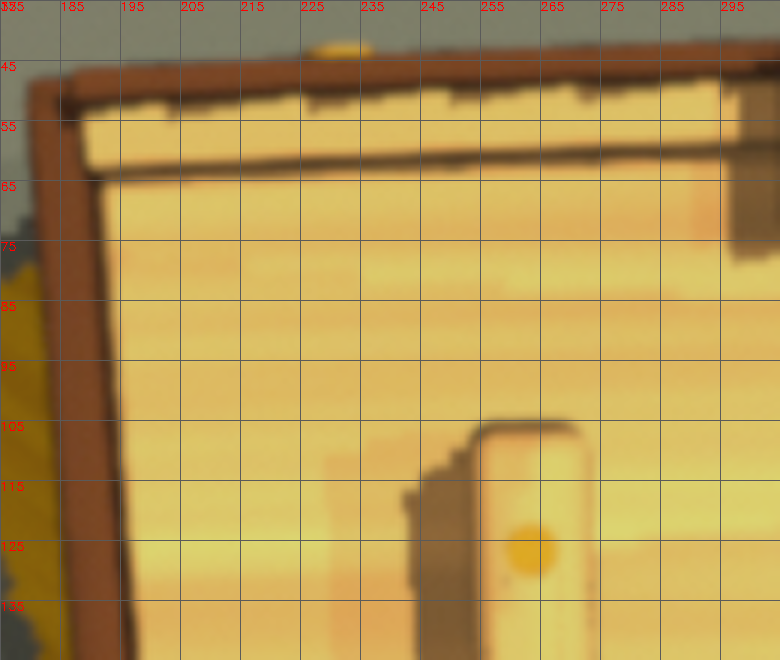

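View pics/w1b.png

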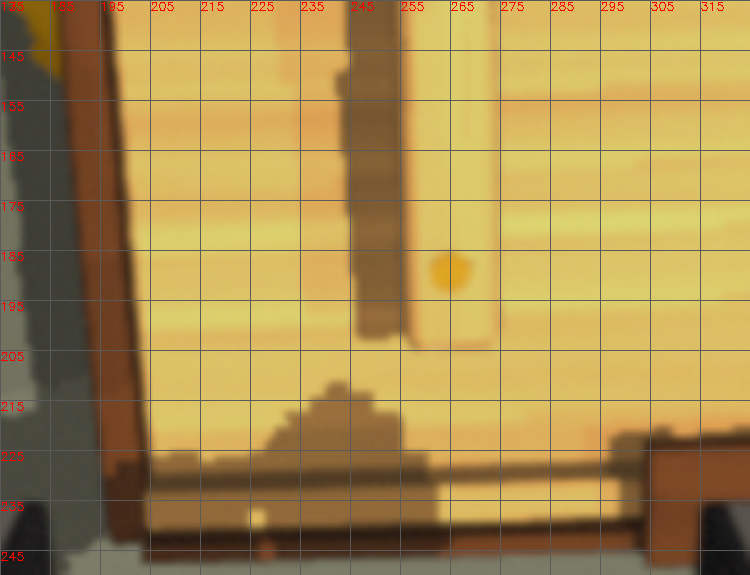

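```bash
cat > fit2.py <<'E'
import re
s=open('fit.py').read()
s=s.replace("def res(v):","""import pickle
pw=pickle.load(open('pics/w1.pkl','rb'))
W=[(pw,bar(57,35),(273,105.5)),(pw,bar(43,35),(254.2,105.5)),(pw,bar(43,-35),(256.5,204.5)),(pw,bar(57,-35),(274,204.5)),
(pw,col(-7,77,3),(180,48.5)),(pw,col(-7,-77,3),(197,243.5)),(pw,col(81,56,15.5),(306.7,70.7)),(pw,col(81,77,15.5),(306.7,41.7)),(pw,col(81,-56,15.5),(304,224)),(pw,col(81,-77,15.5),(304.2,248.4))]
D+=W
def res(v):""")
open('fit2x.py','w').write(s)
E
python3 fit2.py; python3 fit2x.py; sed -i 's/^D+=W/D=W/' fit2x.py; echo wrist only; python3 fit2x.py
```

```text
[ 5.77661e+02  2.23049e+02  9.69510e+01 -0.00000e+00  6.86700e+00
  5.77000e-01] 12.209150524606644
[[-0.7 -0.6]
 [ 0.2  0.8]
 [ 1.1  0.3]
 [ 0.1 -0.2]
 [-0.6  0.4]
 [ 0.5  1.2]
 [ 1.7 -0.7]
 [ 1.3 -0.3]
 [ 0.5  0.6]
 [ 0.3  0. ]
 [ 0.8 -0.5]
 [ 0.8  0.4]
 [ 0.5 -0.9]
 [ 0.4  0.8]
 [ 0.4  0.4]
 [ 0.5  1. ]
 [ 0.7  0.6]
 [ 1.1  0.3]
 [-1.   0.9]
 [-0.3  0.1]
 [ 1.4 -0.4]
 [ 0.5 -1. ]
 [ 0.4 -0.2]
 [ 0.2  2. ]
 [ 0.4 -1.4]
 [ 0.8 -0.3]
 [ 0.1 -0.6]]
wrist only
[ 5.77633e+02  2.22947e+02  9.63520e+01 -1.00000e-03  7.56900e+00
  6.60000e-01] 4.676273176740832
[[ 0.8  0.4]
 [-1.3  1.1]
 [-0.6  0. ]
 [ 1.  -0.5]
 [ 0.1 -0.8]
 [-0.1  0. ]
 [-0.1  2.2]
 [ 0.  -1.2]
 [ 0.4 -0. ]
 [-0.3 -0.3]]
```

```bash
sed -i 's/^O=.*/O=np.array([578.,222.8,97.])/; s/yaw=.006/yaw=0./g' lib.py
python3 - <<'E'
from lib import *
a,b=plan(boxP((50.5,0,80)),Rt_box(),5)
plan(boxP((50.5,0,12)),Rt_box(),5,a,b)
E
```

```text
[-0.08, 0.01, 0.02, 0.23, 0.05, -0.15],
[-0.07, 0.0, 0.03, 0.23, 0.05, -0.15],
[-0.08, 0.01, 0.02, 0.23, 0.04, -0.15],
[-0.07, 0.01, 0.03, 0.23, 0.05, -0.15],
[-0.08, 0.01, 0.02, 0.23, 0.05, -0.15],
max 0.23 err [-0.11  0.05 -0.02]
[0.0, -0.0, -0.0, 0.45, 0.0, 0.0],
[0.0, -0.0, -0.0, 0.46, 0.0, 0.0],
[0.0, -0.0, -0.0, 0.45, 0.0, 0.0],
[0.0, -0.0, -0.0, 0.45, 0.0, 0.0],
[0.0, -0.0, -0.0, 0.46, 0.0, 0.0],
max 0.46 err [-0.06  0.07 -0.1 ]
```

move_arm([
  [-0.08, 0.01, 0.02, 0.23, 0.05, -0.15, 45],
  [-0.07, 0.0, 0.03, 0.23, 0.05, -0.15, 45],
  [-0.08, 0.01, 0.02, 0.23, 0.04, -0.15, 45],
  [-0.07, 0.01, 0.03, 0.23, 0.05, -0.15, 45],
  [-0.08, 0.01, 0.02, 0.23, 0.05, -0.15, 45],
  [0, 0, 0, 0, 0, 0, 45],
  [0, 0, 0, 0, 0, 0, 45],
])

```text
clock: 3.9
tcp_pos: [582.2, 218.2, 190.6]
eef_rot: [1.401, 0.841, -0.849]
force: [1.1, 0.5, -0.4]
width: 44.9
```

```bash
python3 look.py wrist w2; python3 -c "
from lib import *
p,Q=pose(); print((boxR(0).T@(p-O)).round(1))
plan(boxP((50.5,0,30)),Rt_box(),5)"
```

```text
3.9 [582.2 218.2 190.6] [ 1.401  0.841 -0.849] F [ 1.1  0.5 -0.4] w 44.9 [ 0.4   0.24  1.85 -0.32  0.63  0.63]
[47.8 -4.7 80.9]
[-0.01, 0.01, 0.01, 0.34, 0.02, -0.03],
[-0.0, 0.01, 0.01, 0.34, 0.02, -0.03],
[-0.01, 0.01, 0.0, 0.34, 0.02, -0.04],
[-0.01, 0.01, 0.01, 0.34, 0.01, -0.03],
[-0.0, 0.01, 0.01, 0.34, 0.02, -0.03],
max 0.34 err [-0.02  0.01 -0.14]
```

View pics/w2x.png

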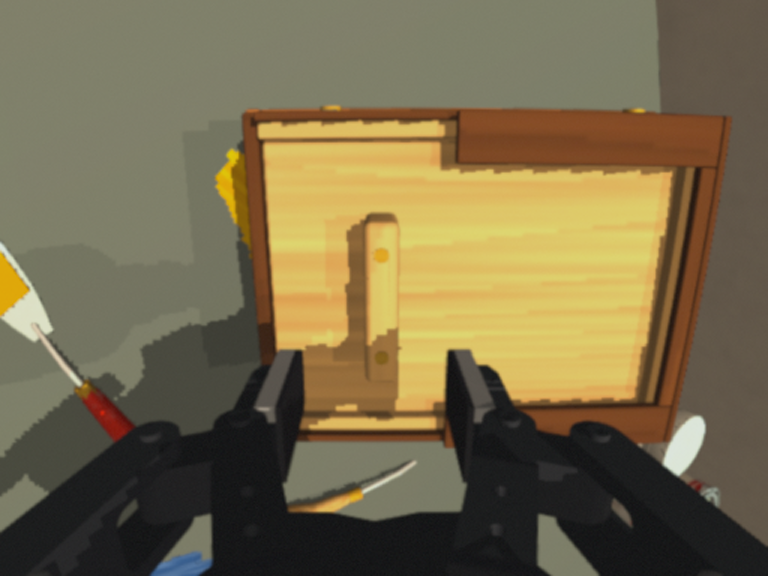

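move_arm([
  [0, 0.01, 0.01, 0.34, 0.02, -0.03, 45],
  [-0.01, 0.01, 0.01, 0.34, 0.02, -0.03, 45],
  [-0.01, 0.01, 0, 0.34, 0.02, -0.04, 45],
  [-0.01, 0.01, 0.01, 0.34, 0.01, -0.03, 45],
  [0, 0.01, 0.01, 0.34, 0.02, -0.03, 45],
  [0, 0, 0, 0, 0, 0, 45],
  [0, 0, 0, 0, 0, 0, 45],
])

```text
clock: 4.65
tcp_pos: [608.5, 222.9, 146.4]
eef_rot: [1.401, 0.843, -0.843]
force: [-0.5, 0.3, -0.2]
width: 44.9
```

```bash
python3 look.py wrist w3; python3 -c "
from lib import *
p,Q=pose(); print((boxR(0).T@(p-O)).round(1))
plan(boxP((50.5,0,12)),Rt_box(),3)"
```

```text
4.65 [608.5 222.9 146.4] [ 1.401  0.843 -0.843] F [-0.5  0.3 -0.2] w 44.9 [ 0.39  0.33  1.86 -0.36  0.53  0.66]
[50.4  0.2 29.7]
[-0.0, -0.0, 0.0, 0.2, 0.0, 0.0],
[-0.0, -0.0, 0.0, 0.19, 0.0, 0.0],
[-0.0, -0.0, 0.0, 0.2, 0.0, 0.01],
max 0.2 err [-0.09 -0.13 -0.02]
```

View pics/w3x.png

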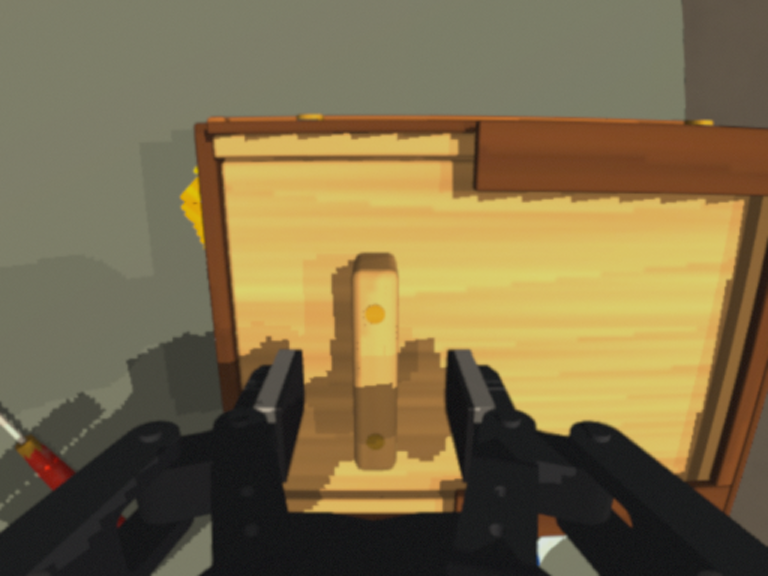

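move_arm([
  [0, 0, 0, 0.2, 0, 0, 45],
  [0, 0, 0, 0.2, 0, 0, 45],
  [0, 0, 0, 0.2, 0, 0, 45],
  [0, 0, 0, 0, 0, 0, 30],
  [0, 0, 0, 0, 0, 0, 20],
  [0, 0, 0, 0, 0, 0, 18],
], grip_force=60)

```text
clock: 5.3
tcp_pos: [617.0, 223.1, 131.3]
eef_rot: [1.402, 0.842, -0.842]
force: [0.0, 0.5, -0.1]
width: 18.1
```

```bash
python3 look.py side d4; python3 -c "
from lib import *
p,Q=pose(); print((boxR(0).T@(p-O)).round(1))"; python3 -c "
from crop import c
c('d4',80,130,170,140,'d4x',4)"
```

```text
5.3 [617.  223.1 131.3] [ 1.402  0.842 -0.842] F [ 0.   0.5 -0.1] w 18.1 [ 0.38  0.36  1.86 -0.38  0.49  0.67]
[50.6  0.3 12. ]
```

View pics/d4x.png

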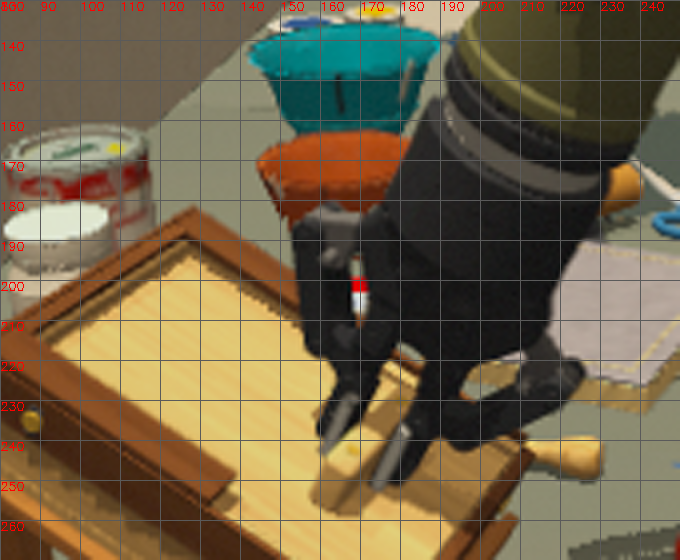

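move_arm([
  [0, 0, 0, 0, 0, 0, 10],
  [0, 0, 0, 0, 0, 0, 5],
  [0, 0, 0, 0, 0, 0, 5],
  [0, 0, 0, 0, 0, 0, 5],
], grip_force=60)

```text
clock: 5.75
tcp_pos: [616.9, 223.1, 131.6]
eef_rot: [1.402, 0.842, -0.842]
force: [-3.0, -0.2, 3.8]
width: 12.7
```

```bash
python3 -c "
from lib import *
show()
p,Q=pose(); print((boxR(0).T@(p-O)).round(1))
# lift steps by rotation about (180.5,0,0)
c=np.array([180.5,0,0]); q=boxR(0).T@(p-O); qs=q
for th in (1,2,3,4,4.5):
    M=R.from_euler('y',th,degrees=True).as_matrix(); t=M@(q-c)+c
    print(th,(t-q).round(2)) 
a,b=p,Q
for th in (1.25,2.5,3.75,4.5):
    M=R.from_euler('y',th,degrees=True).as_matrix(); t=M@(q-c)+c
    a,b=plan(boxP(t),Rt_box(th),2,a,b)
"
```

```text
5.75 [616.9 223.1 131.6] [ 1.402  0.842 -0.842] F [-3.  -0.2  3.8] w 12.7 [ 0.38  0.36  1.86 -0.38  0.49  0.67]
[50.6  0.3 12.3]
1 [0.23 0.   2.27]
2 [0.51 0.   4.53]
3 [ 0.82 -0.    6.78]
4 [1.17 0.   9.03]
4.5 [ 1.36 -0.   10.15]
[-0.0, -0.0, -0.13, -0.05, 0.0, -0.0],
[-0.0, -0.01, -0.13, -0.04, 0.01, -0.0],
max 0.13 err [ 0.08 -0.   -0.11]
[-0.0, 0.0, -0.12, -0.05, 0.0, -0.0],
[-0.0, 0.0, -0.13, -0.05, 0.01, -0.0],
max 0.13 err [ 0.02 -0.    0.04]
[-0.0, 0.0, -0.12, -0.05, 0.0, -0.0],
[-0.0, 0.0, -0.13, -0.04, 0.01, -0.0],
max 0.13 err [ 0.09 -0.   -0.07]
[-0.0, 0.0, -0.07, -0.03, 0.0, -0.0],
[-0.0, 0.0, -0.08, -0.03, 0.0, -0.0],
max 0.08 err [-0.1  -0.   -0.05]
```

move_arm([
  [0, 0, -0.13, -0.05, 0, 0, 5],
  [0, 0, -0.13, -0.05, 0, 0, 5],
  [0, 0, -0.12, -0.05, 0, 0, 5],
  [0, 0, -0.12, -0.05, 0.01, 0, 5],
  [0, 0, 0, 0, 0, 0, 5],
], grip_force=80)

```text
clock: 6.25
tcp_pos: [615.0, 223.1, 136.9]
eef_rot: [1.389, 0.876, -0.875]
force: [-0.5, 0.8, -0.9]
width: 12.7
```

```bash
python3 -c "
from lib import *
show()
p,Q=pose(); print((boxR(0).T@(p-O)).round(1)); o=ctrl.get_obs(); print('Fbox',(boxR(0).T@o['force']).round(1))
"; python3 look.py side d5;  python3 -c "
from crop import c
c('d5',80,180,150,120,'d5x',5)"
```

```text
6.25 [615.  223.1 136.9] [ 1.389  0.876 -0.875] F [-0.5  0.8 -0.9] w 12.7 [ 0.37  0.35  1.82 -0.29  0.57  0.59]
[51.4  0.3 17.9]
Fbox [-0.8  0.8 -0.5]
6.25 [615.  223.1 136.9] [ 1.389  0.876 -0.875] F [-0.5  0.8 -0.9] w 12.7 [ 0.37  0.35  1.82 -0.29  0.57  0.59]
```

View pics/d5x.png

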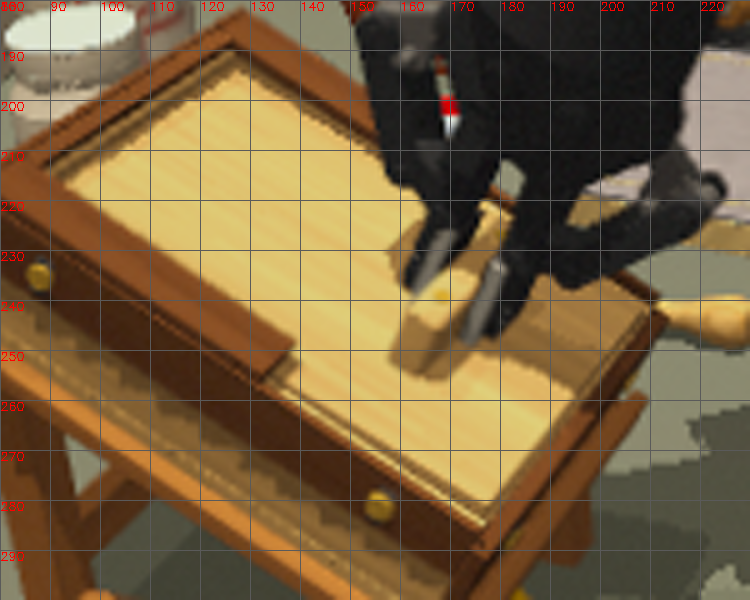

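move_arm([
  [0, 0, -0.12, -0.05, 0, 0, 5],
  [0, 0, -0.12, -0.05, 0.01, 0, 5],
  [0, 0, 0, 0, 0, 0, 5],
])

```text
clock: 6.6
tcp_pos: [613.9, 223.1, 139.9]
eef_rot: [1.381, 0.892, -0.891]
force: [-0.3, -0.1, -1.7]
width: 12.7
```

move_arm([
  [0, 0, -0.06, -0.03, 0, 0, 5],
  [0, 0, -0.06, -0.02, 0, 0, 5],
  [0, 0, 0, 0, 0, 0, 5],
])

```text
clock: 6.9
tcp_pos: [613.0, 223.0, 141.0]
eef_rot: [1.378, 0.9, -0.899]
force: [1.3, -0.7, -1.8]
width: 12.9
```

```bash
python3 -c "
from lib import *
show()
p,Q=pose(); print((boxR(0).T@(p-O)).round(1)); o=ctrl.get_obs(); print('Fbox',(boxR(0).T@o['force']).round(1), R.from_matrix(Rt_box().T@Q).as_rotvec(degrees=True).round(2))
"; python3 look.py side d6;  python3 look.py scene s6; python3 -c "
from crop import c
c('d6',80,180,150,120,'d6x',5)
c('s6',120,200,110,100,'s6x',6)"
```

```text
6.9 [613. 223. 141.] [ 1.378  0.9   -0.899] F [ 1.3 -0.7 -1.8] w 12.9 [ 0.37  0.35  1.79 -0.25  0.62  0.54]
[51.6  0.2 22.4]
Fbox [ 0.3 -0.7 -2.2] [ 0.02  0.03 -4.29]
6.9 [613. 223. 141.] [ 1.378  0.9   -0.899] F [ 1.3 -0.7 -1.8] w 12.9 [ 0.37  0.35  1.79 -0.25  0.62  0.54]
6.95 [613.  223.  140.9] [ 1.378  0.9   -0.899] F [-0.2 -0.6  0.1] w 12.8 [ 0.37  0.35  1.79 -0.25  0.62  0.54]
```

View pics/d6x.png

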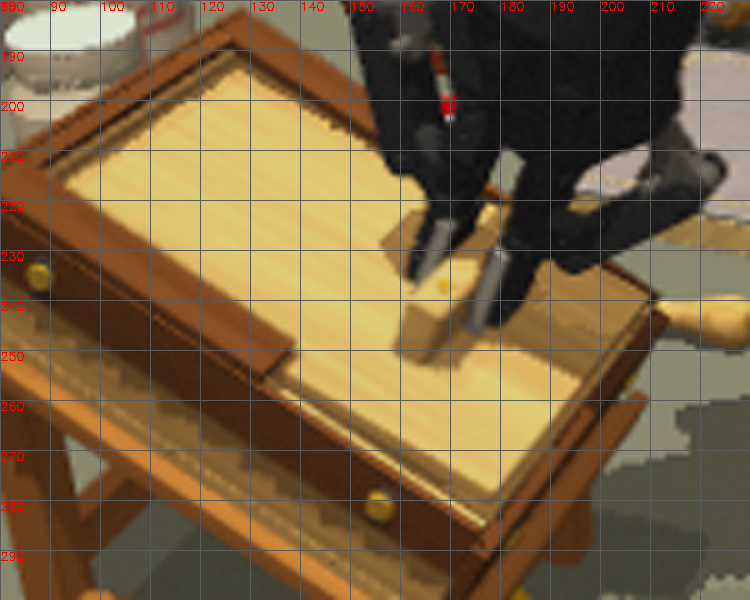

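View pics/s6x.png

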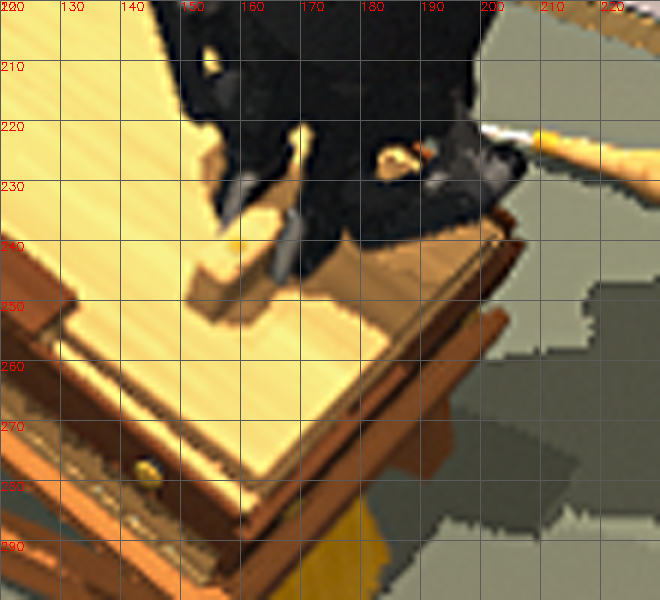

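move_arm([
  [0, 0, 0, 0, -0.06, 0, 5],
  [0, 0, 0, 0, -0.06, 0, 5],
  [0, 0, 0, 0, 0, 0, 5],
])

```text
clock: 7.3
tcp_pos: [609.0, 222.9, 139.1]
eef_rot: [1.377, 0.9, -0.9]
force: [-0.9, -0.5, -1.2]
width: 12.3
```

```bash
cat > st.py <<'E'
from lib import *
show()
p,Q=pose(); print((boxR(0).T@(p-O)).round(1)); o=ctrl.get_obs(); print('Fbox',(boxR(0).T@o['force']).round(1), R.from_matrix(Rt_box().T@Q).as_rotvec(degrees=True).round(2))
E
python3 st.py
```

```text
7.3 [609.  222.9 139.1] [ 1.377  0.9   -0.9  ] F [-0.9 -0.5 -1.2] w 12.3 [ 0.37  0.35  1.8  -0.25  0.62  0.55]
[47.1  0.1 22.6]
Fbox [-1.3 -0.5 -0.7] [ 0.    0.01 -4.34]
```

move_arm([
  [0, 0, 0, 0, -0.15, 0, 5],
  [0, 0, 0, 0, -0.15, 0, 5],
  [0, 0, 0, 0, -0.15, 0, 5],
  [0, 0, 0, 0, -0.15, 0, 5],
  [0, 0, 0, 0, 0, 0, 5],
])

```text
clock: 7.8
tcp_pos: [591.8, 222.8, 131.6]
eef_rot: [1.376, 0.901, -0.9]
force: [0.2, -0.7, -1.0]
width: 12.3
```

```bash
python3 st.py; python3 look.py side d7;  python3 -c "
from crop import c
c('d7',80,180,150,120,'d7x',5)"
```

```text
7.8 [591.8 222.8 131.6] [ 1.376  0.901 -0.9  ] F [ 0.2 -0.7 -1. ] w 12.3 [ 0.38  0.34  1.84 -0.27  0.59  0.58]
[28.5 -0.  24. ]
Fbox [-0.3 -0.7 -0.9] [-0.01  0.   -4.38]
7.8 [591.8 222.8 131.6] [ 1.376  0.901 -0.9  ] F [ 0.2 -0.7 -1. ] w 12.3 [ 0.38  0.34  1.84 -0.27  0.59  0.58]
```

View pics/d7x.png

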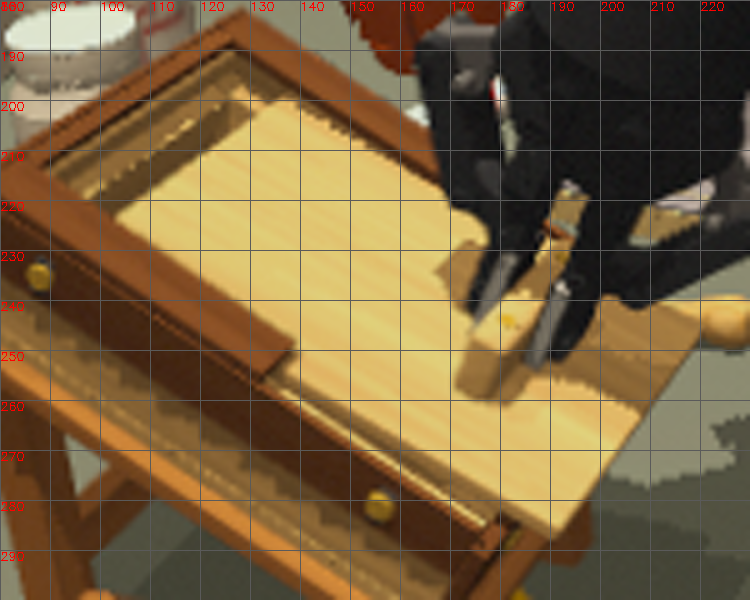

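move_arm([
  [0, 0, 0, 0, -0.3, 0, 5],
  [0, 0, 0, 0, -0.3, 0, 5],
  [0, 0, 0, 0, -0.3, 0, 5],
  [0, 0, 0, 0, -0.3, 0, 5],
  [0, 0, 0, 0, -0.3, 0, 5],
  [0, 0, 0, 0, 0, 0, 5],
  [0, 0, 0, 0, 0, 0, 5],
])

```text
clock: 8.55
tcp_pos: [551.8, 223.2, 114.2]
eef_rot: [1.377, 0.9, -0.898]
force: [0.4, 0.4, -1.1]
width: 12.4
```

move_arm([
  [0, 0, 0, 0, -0.3, 0, 5],
  [0, 0, 0, 0, -0.3, 0, 5],
  [0, 0, 0, 0, -0.3, 0, 5],
  [0, 0, 0, 0, -0.3, 0, 5],
  [0, 0, 0, 0, -0.3, 0, 5],
  [0, 0, 0, 0, -0.3, 0, 5],
  [0, 0, 0, 0, 0, 0, 5],
])

```text
clock: 9.25
tcp_pos: [500.2, 222.5, 91.4]
eef_rot: [1.375, 0.901, -0.901]
force: [0.3, -0.1, -0.9]
width: 12.6
```

```bash
python3 st.py; python3 look.py side d8;  python3 -c "
from crop import c
c('d8',80,180,170,140,'d8x',4)"
```

```text
9.25 [500.2 222.5  91.4] [ 1.375  0.901 -0.901] F [ 0.3 -0.1 -0.9] w 12.6 [ 0.46  0.32  2.05 -0.44  0.44  0.83]
[-71.3  -0.3  31.6]
Fbox [-0.1 -0.1 -1. ] [-0.05 -0.03 -4.44]
9.25 [500.2 222.5  91.4] [ 1.375  0.901 -0.901] F [ 0.3 -0.1 -0.9] w 12.6 [ 0.46  0.32  2.05 -0.44  0.44  0.83]
```

View pics/d8x.png

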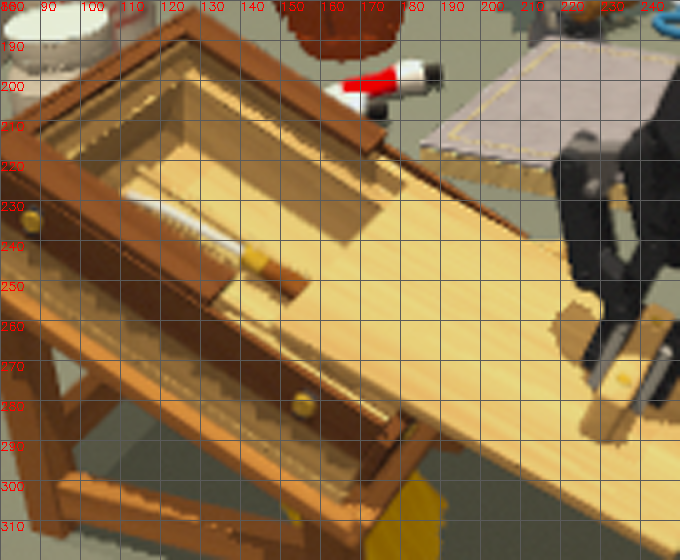

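Run:
```python
from lib import *
p,Q=pose()
a,b=plan(p-Q[:,0]*60+[0,0,10],Q,3)
plan(np.array([430,-60,110.]),Rt_box(28),12,a,b)
```

```text
[0.0, 0.0, 0.0, -0.77, 0.04, 0.0],
[0.0, 0.0, 0.0, -0.77, 0.05, 0.0],
[0.0, 0.0, 0.0, -0.77, 0.04, 0.0],
max 0.77 err [-0.16  0.    0.08]
[0.0, -0.0, -0.39, 0.07, -0.17, 0.79],
[0.0, -0.0, -0.4, 0.07, -0.17, 0.78],
[0.0, -0.0, -0.39, 0.08, -0.17, 0.79],
[0.0, -0.0, -0.4, 0.08, -0.17, 0.78],
[0.0, -0.0, -0.39, 0.09, -0.16, 0.79],
[0.0, -0.0, -0.39, 0.1, -0.16, 0.78],
[0.01, -0.0, -0.4, 0.1, -0.15, 0.79],
[-0.0, -0.0, -0.39, 0.11, -0.16, 0.79],
[-0.0, -0.0, -0.4, 0.11, -0.14, 0.78],
[-0.0, -0.0, -0.39, 0.11, -0.15, 0.79],
[-0.0, -0.0, -0.39, 0.12, -0.14, 0.78],
[-0.0, -0.0, -0.4, 0.13, -0.13, 0.79],
max 0.79 err [ 0.08 -0.01 -0.01]
```

move_arm([
  [0, 0, 0, -0.3, 0.02, 0, 5],
  [0, 0, 0, -0.5, 0.03, 0, 5],
  [0, 0, 0, -0.5, 0.03, 0, 5],
  [0, 0, 0, -0.5, 0.03, 0, 5],
  [0, 0, 0, -0.5, 0.03, 0, 5],
  [0, 0, 0, 0, 0, 0, 5],
])

```text
clock: 9.9
tcp_pos: [479.8, 223.9, 160.3]
eef_rot: [1.381, 0.898, -0.894]
force: [1.0, -0.2, -1.8]
width: 12.4
```

move_arm([
  [0, 0, -0.39, 0.07, -0.17, 0.5, 5],
  [0, 0, -0.39, 0.07, -0.17, 0.6, 5],
  [0, 0, -0.39, 0.08, -0.17, 0.7, 5],
  [0, 0, -0.4, 0.08, -0.17, 0.78, 5],
  [0, 0, -0.39, 0.09, -0.16, 0.79, 5],
  [0, 0, -0.39, 0.1, -0.16, 0.78, 5],
  [0, 0, -0.4, 0.1, -0.15, 0.79, 5],
  [0, 0, -0.39, 0.11, -0.16, 0.79, 5],
])

```text
clock: 10.7
tcp_pos: [447.4, 50.0, 125.5]
eef_rot: [1.273, 1.106, -1.106]
force: [0.5, -0.6, -1.7]
width: 12.4
```

```bash
python3 look.py scene s9; python3 -c "
from lib import *
plan(np.array([430,-60,110.]),Rt_box(28),6)"
```

```text
10.7 [447.4  50.  125.5] [ 1.273  1.106 -1.106] F [ 0.5 -0.6 -1.7] w 12.4 [ 0.02  0.19  2.01 -0.    0.8   0.02]
[-0.0, 0.0, -0.26, 0.07, -0.11, 0.6],
[-0.0, 0.01, -0.26, 0.07, -0.1, 0.59],
[-0.0, -0.0, -0.27, 0.08, -0.11, 0.6],
[-0.0, 0.0, -0.26, 0.07, -0.1, 0.6],
[-0.0, 0.01, -0.26, 0.08, -0.1, 0.6],
[-0.0, -0.0, -0.26, 0.09, -0.1, 0.59],
max 0.6 err [-0.07  0.08 -0.15]
```

View pics/s9x.png

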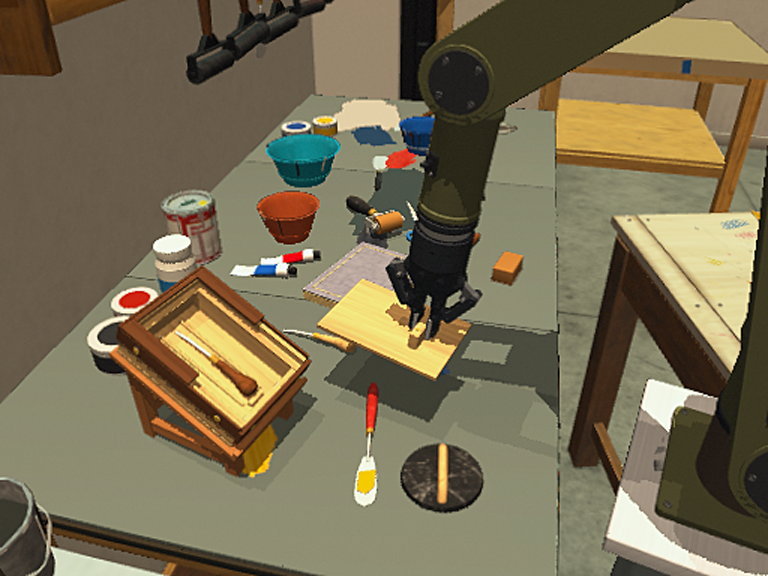

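move_arm([
  [0, 0, -0.26, 0.07, -0.11, 0.6, 5],
  [0, 0.01, -0.26, 0.07, -0.1, 0.59, 5],
  [0, 0, -0.27, 0.08, -0.11, 0.6, 5],
  [0, 0, -0.26, 0.07, -0.1, 0.6, 5],
  [0, 0.01, -0.26, 0.08, -0.1, 0.6, 5],
  [0, 0, -0.26, 0.09, -0.1, 0.59, 5],
  [0, 0, 0, 0, 0, 0, 5],
  [0, 0, 0, 0, 0, 0, 5],
])

```text
clock: 11.55
tcp_pos: [429.9, -56.3, 110.0]
eef_rot: [1.214, 1.208, -1.207]
force: [-0.7, -0.5, -0.8]
width: 12.8
```

```bash
python3 look.py side d10; python3 -c "
from lib import *
plan(np.array([430,-60,30.]),Rt_box(28),8)"
```

```text
11.55 [429.9 -56.3 110. ] [ 1.214  1.208 -1.207] F [-0.7 -0.5 -0.8] w 12.8 [-0.23  0.25  1.96  0.    0.93 -0.23]
[-0.0, -0.0, -0.0, 0.33, 0.0, 0.02],
[-0.0, -0.01, -0.01, 0.34, 0.0, 0.02],
[-0.0, -0.0, -0.0, 0.33, 0.0, 0.01],
[-0.0, -0.01, -0.01, 0.33, 0.0, 0.02],
[-0.0, 0.0, -0.0, 0.34, 0.0, 0.02],
[-0.0, -0.0, -0.01, 0.33, 0.01, 0.02],
[-0.0, -0.01, -0.0, 0.33, -0.0, 0.01],
[-0.0, -0.0, -0.01, 0.34, -0.0, 0.02],
max 0.34 err [ 0.06 -0.   -0.06]
```

View pics/d10x.png

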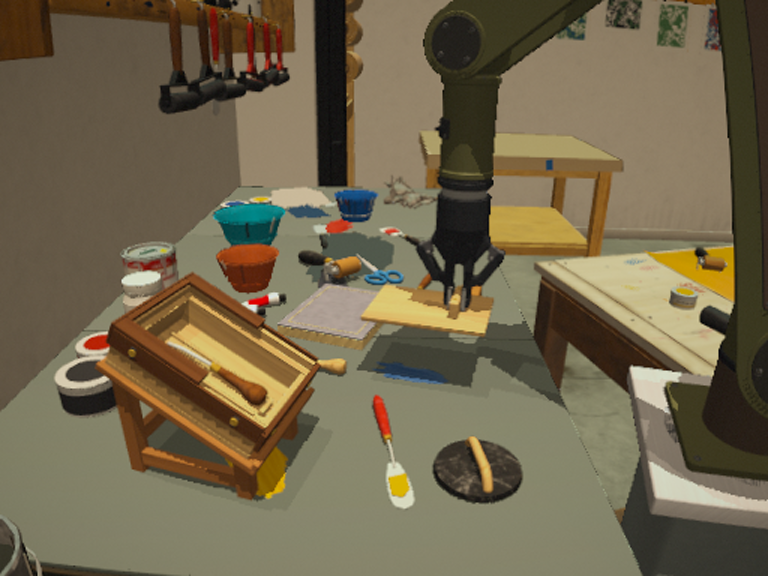

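move_arm([
  [0, 0, 0, 0.33, 0, 0.02, 5],
  [0, 0, 0, 0.34, 0, 0.02, 5],
  [0, 0, 0, 0.33, 0, 0.02, 5],
  [0, 0, 0, 0.33, 0, 0.02, 5],
  [0, 0, 0, 0.34, 0, 0.02, 5],
  [0, 0, 0, 0.33, 0, 0.02, 5],
  [0, 0, 0, 0.33, 0, 0.01, 5],
  [0, 0, 0, 0.34, 0, 0, 5],
  [0, 0, 0, 0, 0, 0, 5],
])

```text
clock: 12.5
tcp_pos: [428.7, -59.8, 28.7]
eef_rot: [1.211, 1.211, -1.208]
force: [-0.4, 1.0, -0.6]
width: 12.6
```

```bash
python3 look.py scene s11; python3 -c "
from crop import c
c('s11',195,170,140,110,'s11a',5)"
```

```text
12.5 [428.7 -59.8  28.7] [ 1.211  1.211 -1.208] F [-0.4  1.  -0.6] w 12.6 [-0.24  0.39  2.05  0.    0.7  -0.24]
```

View pics/s11a.png

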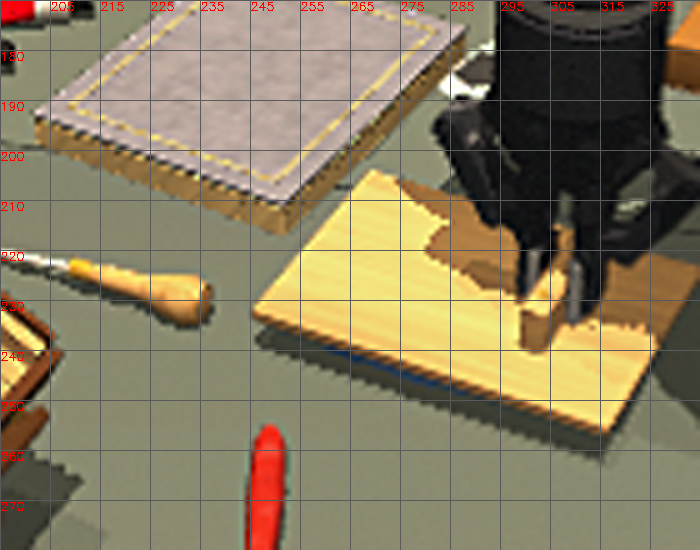

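move_arm([
  [0, 0, 0, 0.15, 0, 0, 5],
  [0, 0, 0, 0.15, 0, 0, 5],
  [0, 0, 0, 0.1, 0, 0, 5],
  [0, 0, 0, 0, 0, 0, 5],
])

```text
clock: 12.95
tcp_pos: [429.6, -59.9, 17.8]
eef_rot: [1.212, 1.209, -1.206]
force: [0.3, -0.3, -1.3]
width: 12.7
```

move_arm([
  [0, 0, 0, 0.05, 0, 0, 5],
  [0, 0, 0, 0.05, 0, 0, 5],
  [0, 0, 0, 0, 0, 0, 5],
])

```text
clock: 13.25
tcp_pos: [429.8, -59.9, 15.0]
eef_rot: [1.212, 1.209, -1.206]
force: [0.3, -0.3, -1.2]
width: 12.8
```

move_arm([
  [0, 0, 0, 0.05, 0, 0, 5],
  [0, 0, 0, 0, 0, 0, 5],
])

```text
clock: 13.45
tcp_pos: [429.7, -59.9, 13.5]
eef_rot: [1.212, 1.209, -1.206]
force: [-0.6, 0.3, -1.0]
width: 12.9
```

move_arm([
  [0, 0, 0, 0.04, 0, 0, 5],
  [0, 0, 0, 0, 0, 0, 5],
])

```text
clock: 13.65
tcp_pos: [429.7, -59.9, 12.3]
eef_rot: [1.212, 1.209, -1.206]
force: [0.1, 0.5, -1.3]
width: 12.7
```

```bash
python3 look.py scene s12; python3 -c "
from crop import c
c('s12',195,170,140,110,'s12a',5)"
```

```text
13.65 [429.7 -59.9  12.3] [ 1.212  1.209 -1.206] F [ 0.1  0.5 -1.3] w 12.7 [-0.24  0.42  2.07  0.    0.65 -0.24]
```

View pics/s12a.png

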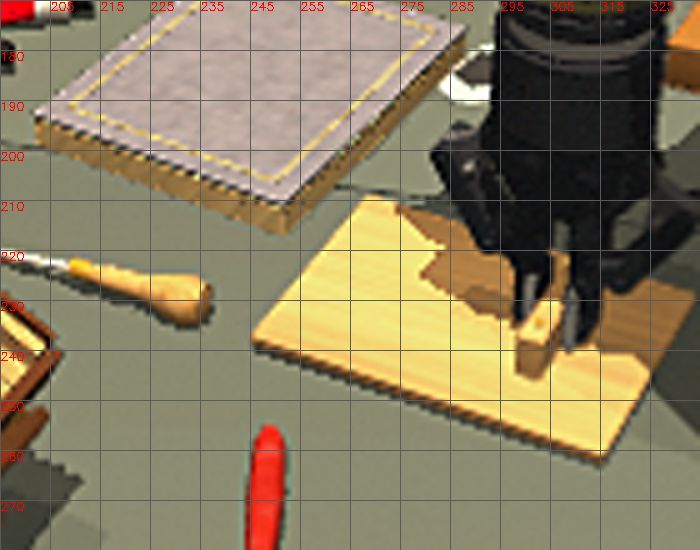

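Nearly down; small shadow remains.

move_arm([
  [0, 0, 0, 0.04, 0, 0, 5],
  [0, 0, 0, 0, 0, 0, 5],
])

```text
clock: 13.9
tcp_pos: [429.8, -59.9, 11.1]
eef_rot: [1.212, 1.209, -1.206]
force: [-1.4, 0.1, -0.7]
width: 12.5
```

move_arm([
  [0, 0, 0, 0.03, 0, 0, 5],
  [0, 0, 0, 0, 0, 0, 5],
])

```text
clock: 14.1
tcp_pos: [429.7, -59.9, 10.2]
eef_rot: [1.212, 1.209, -1.206]
force: [-0.1, 0.2, -1.1]
width: 12.5
```

move_arm([
  [0, 0, 0, 0.03, 0, 0, 5],
  [0, 0, 0, 0, 0, 0, 5],
])

```text
clock: 14.3
tcp_pos: [429.8, -59.9, 9.3]
eef_rot: [1.212, 1.209, -1.206]
force: [-0.7, -0.6, -1.3]
width: 12.5
```

move_arm([
  [0, 0, 0, 0.03, 0, 0, 5],
  [0, 0, 0, 0, 0, 0, 5],
])

```text
clock: 14.5
tcp_pos: [430.0, -59.9, 8.6]
eef_rot: [1.212, 1.209, -1.206]
force: [0.4, 0.2, 1.6]
width: 12.6
```

move_arm([
  [0, 0, 0, 0.01, 0, 0, 5],
  [0, 0, 0, 0, 0, 0, 14],
  [0, 0, 0, 0, 0, 0, 18],
  [0, 0, 0, 0, 0, 0, 30],
  [0, 0, 0, 0, 0, 0, 40],
  [0, 0, 0, 0, 0, 0, 40],
])

```text
clock: 15.1
tcp_pos: [429.8, -59.9, 8.1]
eef_rot: [1.212, 1.209, -1.206]
force: [-0.9, 0.3, -0.0]
width: 40.5
```

move_arm([
  [0, 0, 0, -0.2, 0, 0, 40],
  [0, 0, 0, -0.4, 0, 0, 40],
  [0, 0, 0, -0.8, 0, 0, 40],
  [0, 0, 0, -0.8, 0, 0, 40],
  [0, 0, 0, -0.8, 0, 0, 50],
])

```text
clock: 15.6
tcp_pos: [429.3, -60.1, 99.3]
eef_rot: [1.212, 1.209, -1.206]
force: [0.6, -0.5, -0.5]
width: 49.6
```

```bash
python3 look.py scene s13; python3 look.py side d13; python3 -c "
from crop import c
c('s13',110,200,110,95,'s13b',7)
c('d13',80,180,150,120,'d13b',5)"
```

```text
15.6 [429.3 -60.1  99.3] [ 1.212  1.209 -1.206] F [ 0.6 -0.5 -0.5] w 49.6 [-0.24  0.27  1.97  0.    0.9  -0.24]
15.65 [431.7 -60.6 102.5] [ 1.214  1.204 -1.202] F [ 1.6 -0.5  2. ] w 49.9 [-0.24  0.27  1.97  0.    0.9  -0.24]
```

View pics/s13x.png

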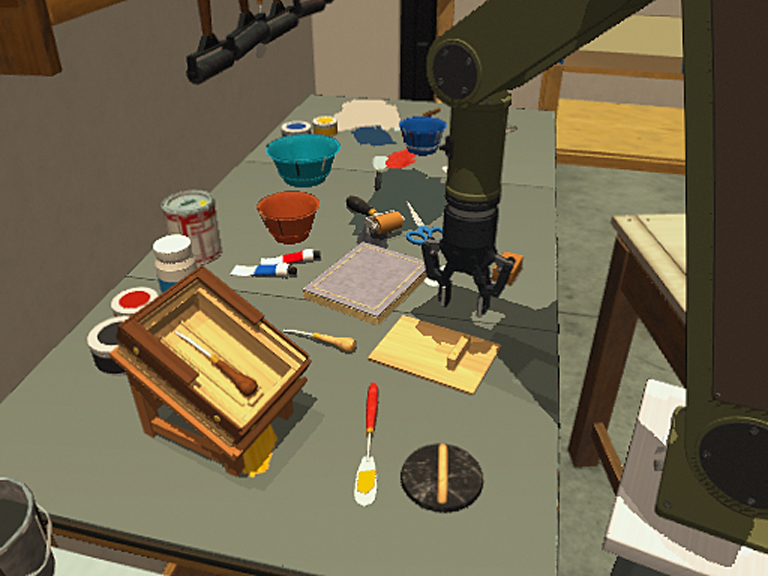

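View pics/s13b.png

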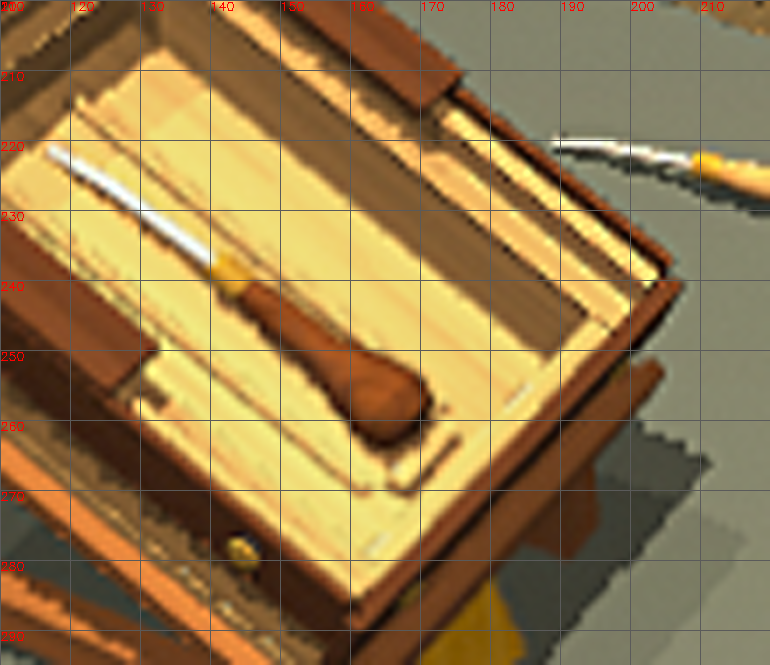

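View pics/d13b.png

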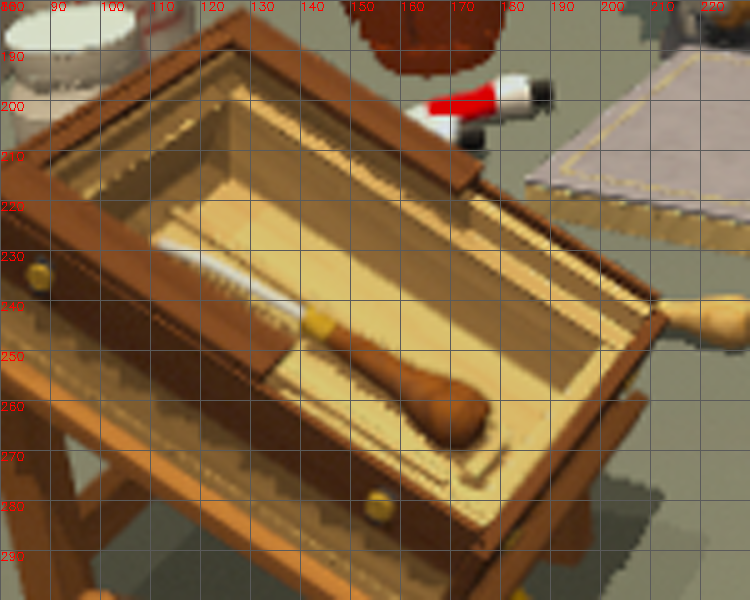

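Run:
```python
from lib import *
def onbox(uv,p,zb):
    o,d=ray(uv,p); M=boxR(0); o=M.T@(o-O); d=d@M
    return (o+d*((zb-o[2])/d[:,2])[:,None]).round(1).tolist()
ps=ctrl.camera_params('scene'); pd=ctrl.camera_params('side')
for n,p,pts in (('sc',ps,[(167,255),(171,257),(142,237.5),(117,221)]),('sd',pd,[(170,262),(176,263),(142,244),(112,229)])):
    print(n,onbox(pts,p,-22))
# target above gouge: 
Rx=R.from_euler('x',-90,degrees=True).as_matrix()
a,b=plan(boxP((30,0,110)),Rt_box()@Rx,18)
```

```text
sc [[36.3, -9.0, -22.0], [27.8, -11.4, -22.0], [96.9, -3.4, -22.0], [156.3, 4.3, -22.0]]
sd [[38.3, -4.2, -22.0], [29.0, -10.5, -22.0], [97.4, -3.1, -22.0], [155.1, 7.9, -22.0]]
[-0.98, -0.24, 0.24, -0.2, 0.23, -0.53],
[-0.98, -0.24, 0.24, -0.2, 0.27, -0.5],
[-0.98, -0.24, 0.24, -0.2, 0.32, -0.46],
[-0.98, -0.24, 0.24, -0.21, 0.36, -0.44],
[-0.98, -0.24, 0.23, -0.21, 0.4, -0.4],
[-0.97, -0.24, 0.24, -0.21, 0.44, -0.36],
[-0.98, -0.24, 0.24, -0.2, 0.48, -0.31],
[-0.98, -0.24, 0.24, -0.2, 0.5, -0.27],
[-0.98, -0.24, 0.24, -0.2, 0.53, -0.23],
[-0.98, -0.24, 0.24, -0.19, 0.54, -0.17],
[-0.98, -0.24, 0.24, -0.18, 0.57, -0.12],
[-0.98, -0.24, 0.24, -0.17, 0.57, -0.07],
[-0.98, -0.24, 0.24, -0.15, 0.59, -0.01],
[-0.98, -0.24, 0.24, -0.15, 0.58, 0.04],
[-0.98, -0.23, 0.24, -0.13, 0.58, 0.09],
[-0.97, -0.24, 0.23, -0.12, 0.58, 0.14],
[-0.98, -0.24, 0.24, -0.11, 0.56, 0.2],
[-0.98, -0.24, 0.24, -0.08, 0.55, 0.24],
max 0.98 err [ 0.08  0.06 -0.03]
```

Run:
```python
from lib import *
Rx=R.from_euler('x',-90,degrees=True).as_matrix()
a,b=plan(boxP((50,-6,105)),Rt_box()@Rx,20)
```

```text
[-0.88, -0.22, 0.21, -0.18, 0.24, -0.46],
[-0.88, -0.21, 0.22, -0.19, 0.27, -0.44],
[-0.88, -0.22, 0.22, -0.19, 0.31, -0.42],
[-0.88, -0.21, 0.21, -0.19, 0.35, -0.38],
[-0.89, -0.22, 0.22, -0.2, 0.38, -0.35],
[-0.88, -0.21, 0.21, -0.19, 0.4, -0.32],
[-0.88, -0.22, 0.22, -0.19, 0.44, -0.28],
[-0.88, -0.21, 0.21, -0.18, 0.45, -0.25],
[-0.88, -0.22, 0.21, -0.18, 0.48, -0.21],
[-0.88, -0.22, 0.22, -0.18, 0.5, -0.16],
[-0.88, -0.21, 0.21, -0.17, 0.51, -0.12],
[-0.88, -0.22, 0.22, -0.16, 0.52, -0.09],
[-0.89, -0.21, 0.22, -0.15, 0.53, -0.03],
[-0.88, -0.22, 0.21, -0.14, 0.53, 0.0],
[-0.88, -0.21, 0.21, -0.13, 0.53, 0.05],
[-0.88, -0.22, 0.22, -0.12, 0.53, 0.1],
[-0.88, -0.22, 0.21, -0.11, 0.53, 0.13],
[-0.88, -0.21, 0.22, -0.1, 0.51, 0.18],
[-0.88, -0.22, 0.21, -0.08, 0.5, 0.22],
[-0.88, -0.21, 0.22, -0.07, 0.48, 0.26],
max 0.89 err [ 0.02 -0.05  0.12]
```

move_arm([
  [-0.88, -0.22, 0.21, -0.18, 0.24, -0.46, 50],
  [-0.88, -0.21, 0.22, -0.19, 0.27, -0.44, 50],
  [-0.88, -0.22, 0.22, -0.19, 0.31, -0.42, 50],
  [-0.88, -0.21, 0.21, -0.19, 0.35, -0.38, 50],
  [-0.89, -0.22, 0.22, -0.2, 0.38, -0.35, 50],
  [-0.88, -0.21, 0.21, -0.19, 0.4, -0.32, 50],
  [-0.88, -0.22, 0.22, -0.19, 0.44, -0.28, 50],
  [-0.88, -0.21, 0.21, -0.18, 0.45, -0.25, 50],
  [-0.88, -0.22, 0.21, -0.18, 0.48, -0.21, 50],
  [-0.88, -0.22, 0.22, -0.18, 0.5, -0.16, 50],
])

```text
clock: 16.7
tcp_pos: [500.0, 79.2, 153.4]
eef_rot: [0.597, 1.217, -0.594]
force: [1.1, -0.1, -0.2]
width: 50.1
```

move_arm([
  [-0.88, -0.21, 0.21, -0.17, 0.51, -0.12, 50],
  [-0.88, -0.22, 0.22, -0.16, 0.52, -0.09, 50],
  [-0.89, -0.21, 0.22, -0.15, 0.53, -0.03, 50],
  [-0.88, -0.22, 0.21, -0.14, 0.53, 0, 50],
  [-0.88, -0.21, 0.21, -0.13, 0.53, 0.05, 50],
  [-0.88, -0.22, 0.22, -0.12, 0.53, 0.1, 50],
  [-0.88, -0.22, 0.21, -0.11, 0.53, 0.13, 50],
  [-0.88, -0.21, 0.22, -0.1, 0.51, 0.18, 50],
  [-0.88, -0.22, 0.21, -0.08, 0.5, 0.22, 50],
  [-0.88, -0.21, 0.22, -0.07, 0.48, 0.26, 50],
])

```text
clock: 17.7
tcp_pos: [570.7, 217.5, 208.8]
eef_rot: [-0.002, 1.09, 0.003]
force: [-0.3, 0.5, -0.2]
width: 50.0
```

move_arm([
  [0, 0, 0, 0, 0, 0, 50],
  [0, 0, 0, 0, 0, 0, 50],
])

```text
clock: 17.9
tcp_pos: [570.4, 216.7, 208.8]
eef_rot: [0.002, 1.091, -0.001]
force: [0.3, -0.9, 0.3]
width: 49.8
```

```bash
python3 st.py; python3 look.py wrist w20
```

```text
17.9 [570.4 216.7 208.8] [ 2.000e-03  1.091e+00 -1.000e-03] F [ 0.3 -0.9  0.3] w 49.8 [ 0.4   0.2   1.84 -0.29  0.67 -0.97]
[ 45.8  -6.1 102.3]
Fbox [ 0.4 -0.9  0.1] [-89.88   0.43  -0.39]
17.9 [570.4 216.7 208.8] [ 2.000e-03  1.091e+00 -1.000e-03] F [ 0.3 -0.9  0.3] w 49.8 [ 0.4   0.2   1.84 -0.29  0.67 -0.97]
```

View pics/w20x.png

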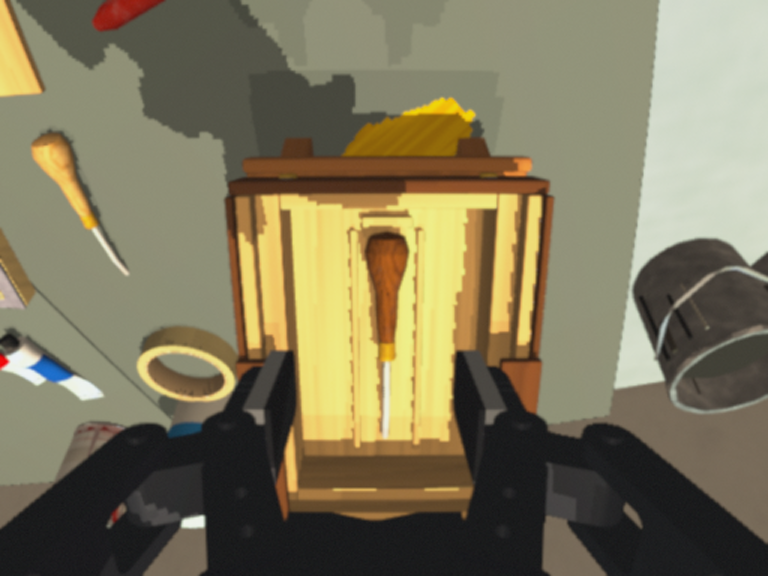

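```bash
python3 -c "
from crop import c
c('w20',145,95,230,70,'w20a',3.4) if 0 else c('w20',150,100,160,125,'w20a',5)
c('w20',225,135,65,60,'w20b',10)"
```

View pics/w20a.png

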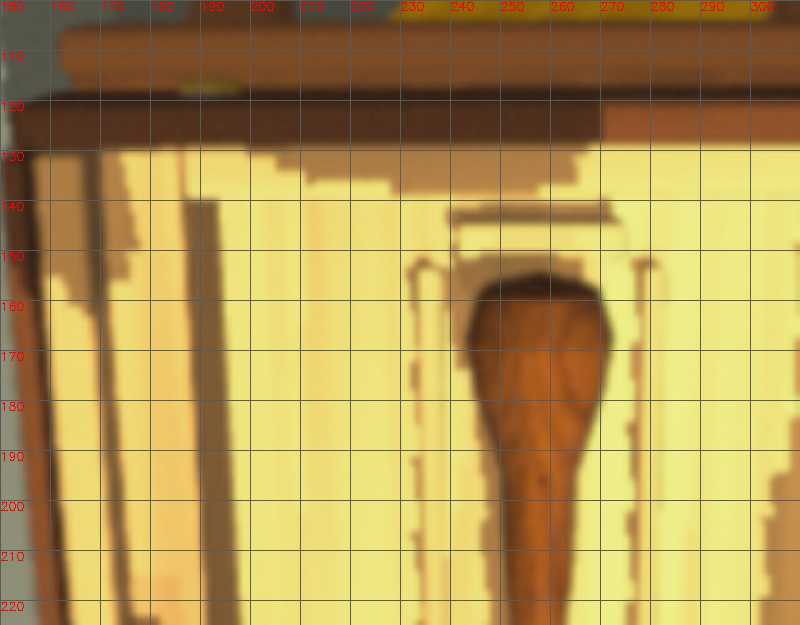

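View pics/w20b.png

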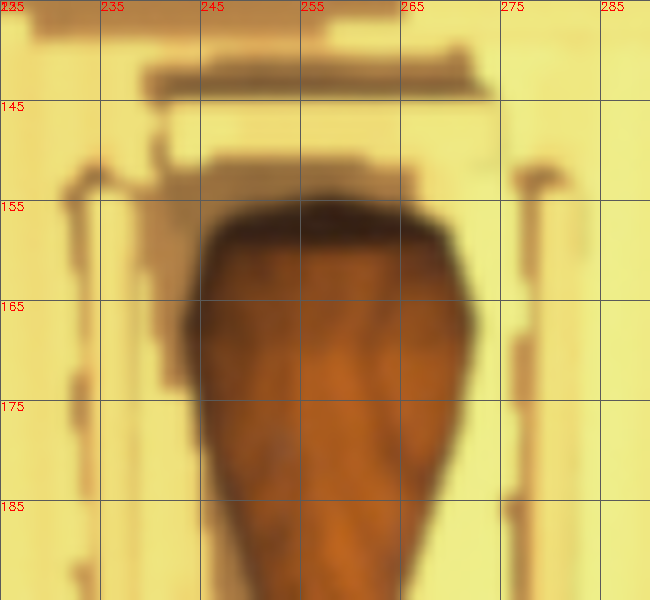

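Run:
```python
from lib import *
import pickle
p=pickle.load(open('pics/w20.pkl','rb'))
def onbox(uv,zb):
    o,d=ray(uv,p); M=boxR(0); o=M.T@(o-O); d=d@M
    return (o+d*((zb-o[2])/d[:,2])[:,None]).round(1).tolist()
for dz in (0,3.5):
    print('handle wide',onbox([(258,167),(243.5,167),(272,167)],-21.5+dz),'butt top',onbox([(258,155)],-21+dz),'ferr',onbox([(387/1.5,352/1.5)],-22+dz),'tip',onbox([(386/1.5,437/1.5)],-22+dz))
    print('ledges inner',onbox([(239,175),(277.8,175)],-30+dz),'hollow edges z=0',onbox([(187,155)],dz),'strip outer top',onbox([(153,120),(366.5,120)],10+dz),'cap low inner R',onbox([(501/1.5,359/1.5)],22.4+dz))
```

```text
handle wide [[33.7, 0.5, -21.5], [33.7, -11.6, -21.5], [33.7, 12.2, -21.5]] butt top [[23.5, 0.4, -21.0]] ferr [[95.6, 0.8, -22.0]] tip [[154.6, 0.5, -22.0]]
ledges inner [[42.7, -15.7, -30.0], [42.8, 17.9, -30.0]] hollow edges z=0 [[19.2, -54.3, 0.0]] strip outer top [[-8.3, -75.5, 10.0], [-8.1, 77.4, 10.0]] cap low inner R [[79.4, 56.8, 22.4]]
handle wide [[32.9, 0.4, -18.0], [32.9, -11.6, -18.0], [32.9, 11.9, -18.0]] butt top [[22.8, 0.3, -17.5]] ferr [[94.0, 0.7, -18.5]] tip [[152.2, 0.4, -18.5]]
ledges inner [[41.8, -15.6, -26.5], [41.9, 17.6, -26.5]] hollow edges z=0 [[18.5, -53.6, 3.5]] strip outer top [[-8.6, -74.5, 13.5], [-8.4, 76.2, 13.5]] cap low inner R [[77.7, 55.8, 25.9]]
```

Run:
```python
from lib import *
Rx=R.from_euler('x',-90,degrees=True).as_matrix()
a,b=plan(boxP((41,0.5,0)),Rt_box()@Rx,6)
```

```text
[-0.0, -0.02, -0.0, 0.57, 0.04, -0.02],
[-0.01, -0.02, -0.0, 0.57, 0.04, -0.02],
[-0.0, -0.01, -0.0, 0.57, 0.03, -0.03],
[-0.01, -0.02, -0.0, 0.56, 0.04, -0.02],
[-0.0, -0.02, -0.0, 0.57, 0.04, -0.02],
[-0.01, -0.02, -0.0, 0.57, 0.04, -0.03],
max 0.57 err [-0.03  0.06 -0.02]
```

move_arm([
  [0, -0.02, 0, 0.57, 0.04, -0.02, 45],
  [-0.01, -0.02, 0, 0.57, 0.04, -0.02, 45],
  [0, -0.01, 0, 0.57, 0.03, -0.03, 45],
  [-0.01, -0.02, 0, 0.56, 0.04, -0.02, 45],
  [0, -0.02, 0, 0.57, 0.04, -0.02, 45],
  [-0.01, -0.02, 0, 0.57, 0.04, -0.03, 45],
  [0, 0, 0, 0, 0, 0, 45],
  [0, 0, 0, 0, 0, 0, 45],
])

```text
clock: 18.75
tcp_pos: [614.7, 223.4, 116.7]
eef_rot: [-0.001, 1.081, 0.001]
force: [0.5, -0.1, -1.0]
width: 44.8
```

```bash
python3 st.py; python3 look.py wrist w21
python3 - <<'E'
from lib import *
Rx=R.from_euler('x',-90,degrees=True).as_matrix()
a,b=plan(boxP((41,0.5,-20)),Rt_box()@Rx,3)
E
```

```text
18.75 [614.7 223.4 116.7] [-1.000e-03  1.081e+00  1.000e-03] F [ 0.5 -0.1 -1. ] w 44.8 [ 0.38  0.38  1.88 -0.41  0.46 -0.86]
[41.6  0.6  0.2]
Fbox [-0.  -0.1 -1.1] [-9.005e+01 -2.000e-02  4.000e-02]
18.75 [614.7 223.4 116.7] [-1.000e-03  1.081e+00  1.000e-03] F [ 0.5 -0.1 -1. ] w 44.8 [ 0.38  0.38  1.88 -0.41  0.46 -0.86]
[0.0, 0.01, -0.0, 0.23, -0.0, -0.02],
[0.01, 0.01, -0.01, 0.23, -0.01, -0.01],
[-0.0, 0.0, -0.0, 0.23, -0.0, -0.02],
max 0.23 err [-0.11  0.11 -0.04]
```

View pics/w21x.png

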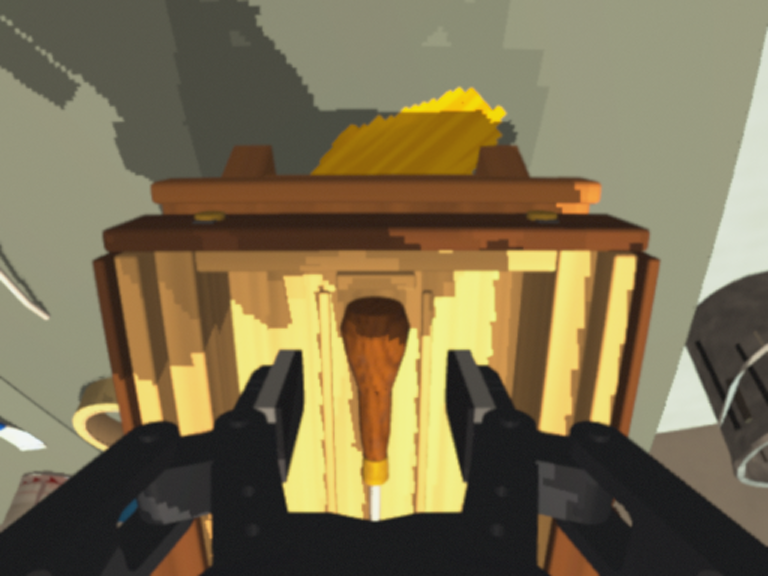

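move_arm([
  [0, 0, 0, 0.23, 0, -0.02, 42],
  [0, 0, 0, 0.23, 0, -0.01, 42],
  [0, 0, 0, 0.23, 0, -0.02, 42],
  [0, 0, 0, 0, 0, 0, 42],
])

```text
clock: 19.2
tcp_pos: [623.5, 223.9, 97.4]
eef_rot: [-0.001, 1.081, 0.002]
force: [-0.2, -0.0, 0.1]
width: 42.0
```

move_arm([
  [0, 0, 0, 0.1, 0, 0, 36],
  [0, 0, 0, 0.1, 0, 0, 32],
  [0, 0, 0, 0, 0, 0, 30],
  [0, 0, 0, 0, 0, 0, 30],
])

```text
clock: 19.6
tcp_pos: [626.6, 224.2, 93.1]
eef_rot: [-0.001, 1.079, 0.002]
force: [0.8, 0.6, -0.2]
width: 30.4
```

```bash
python3 st.py; python3 look.py wrist w22; python3 look.py side d22;python3 -c "
from crop import c
c('d22',80,180,150,120,'d22b',5)"
```

```text
19.6 [626.6 224.2  93.1] [-1.000e-03  1.079e+00  2.000e-03] F [ 0.8  0.6 -0.2] w 30.4 [ 0.38  0.43  1.88 -0.45  0.41 -0.82]
[ 41.1   1.4 -26.2]
Fbox [ 0.6  0.6 -0.5] [-9.009e+01 -5.000e-02  1.800e-01]
19.6 [626.6 224.2  93.1] [-1.000e-03  1.079e+00  2.000e-03] F [ 0.8  0.6 -0.2] w 30.4 [ 0.38  0.43  1.88 -0.45  0.41 -0.82]
19.65 [626.6 224.2  93.2] [-1.000e-03  1.079e+00  2.000e-03] F [0.2 0.  0.1] w 30.1 [ 0.38  0.43  1.88 -0.45  0.41 -0.82]
```

View pics/w22x.png

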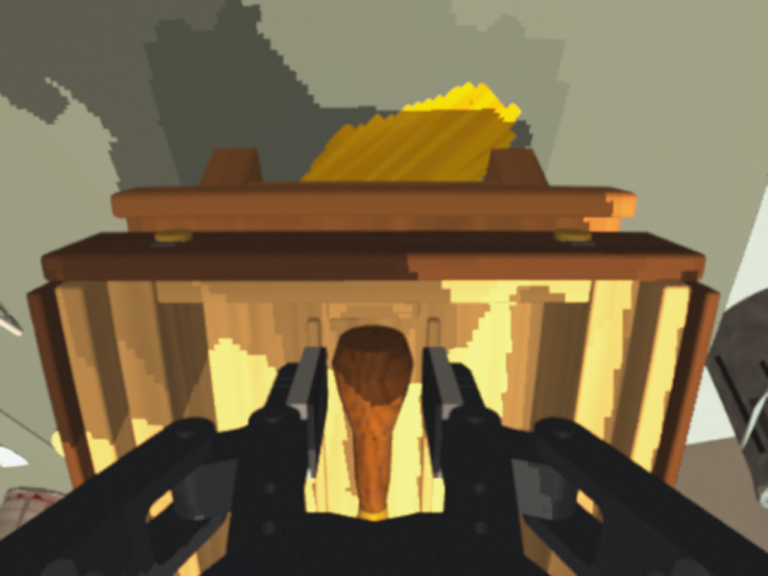

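View pics/d22b.png

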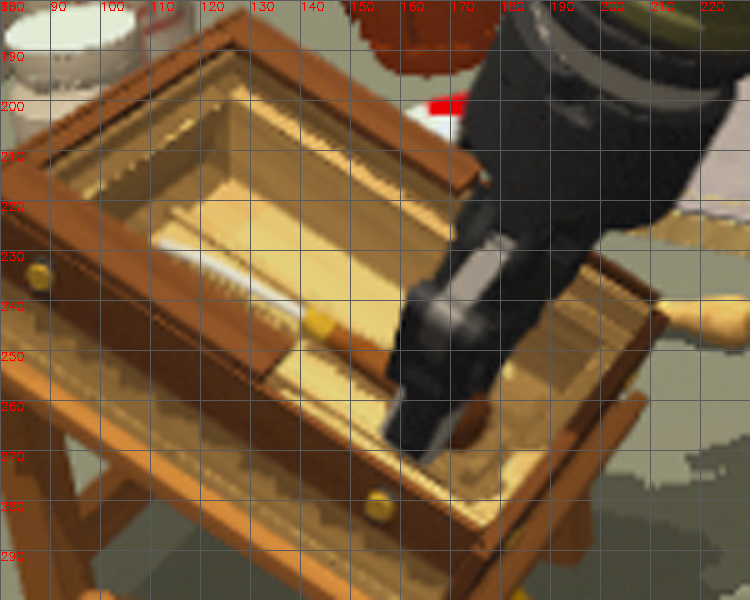

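move_arm([
  [0, 0, 0, 0.02, -0.02, -0.1, 30],
  [0, 0, 0, 0, 0, 0, 26],
  [0, 0, 0, 0, 0, 0, 20],
  [0, 0, 0, 0, 0, 0, 15],
  [0, 0, 0, 0, 0, 0, 15],
  [0, 0, 0, 0, 0, 0, 15],
], grip_force=50)

```text
clock: 20.3
tcp_pos: [624.0, 223.4, 91.9]
eef_rot: [-0.001, 1.079, 0.002]
force: [-2.9, -0.9, 5.6]
width: 21.5
```

```bash
python3 st.py; python3 look.py wrist w23
```

```text
20.3 [624.  223.4  91.9] [-1.000e-03  1.079e+00  2.000e-03] F [-2.9 -0.9  5.6] w 21.5 [ 0.38  0.42  1.89 -0.46  0.4  -0.81]
[ 38.2   0.6 -26.1]
Fbox [ 0.  -0.9  6.3] [-9.009e+01 -9.000e-02  2.000e-01]
20.3 [624.  223.4  91.9] [-1.000e-03  1.079e+00  2.000e-03] F [-2.9 -0.9  5.6] w 21.5 [ 0.38  0.42  1.89 -0.46  0.4  -0.81]
```

View pics/w23x.png

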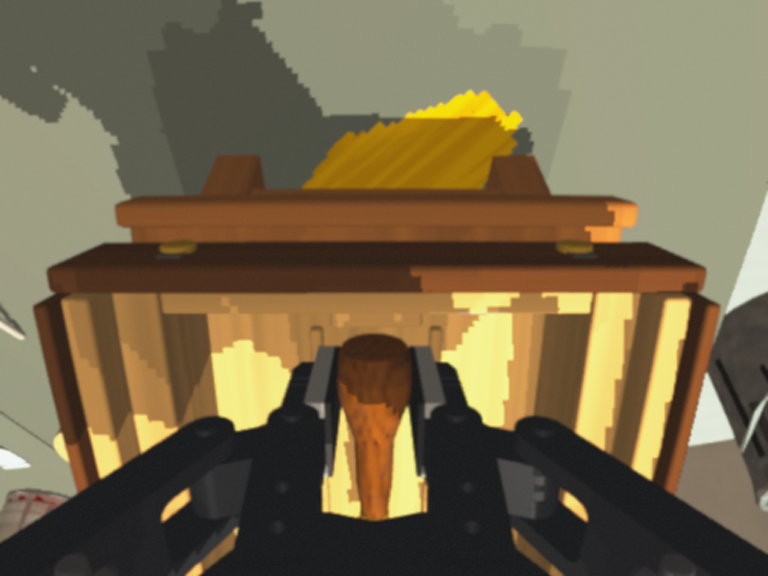

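move_arm([
  [0, 0, 0, -0.1, 0, 0, 15],
  [0, 0, 0, -0.2, 0, 0, 15],
  [0, 0, 0, -0.3, 0, 0, 15],
  [0, 0, 0, -0.4, 0, 0, 15],
  [0, 0, 0, -0.5, 0, 0, 15],
  [0, 0, 0, -0.5, 0, 0, 15],
  [0, 0, 0, -0.3, 0, 0, 15],
  [0, 0, 0, 0, 0, 0, 15],
])

```text
clock: 21.15
tcp_pos: [591.8, 224.0, 154.4]
eef_rot: [0.0, 1.076, 0.003]
force: [0.1, -0.5, -1.1]
width: 21.3
```

```bash
python3 st.py; python3 look.py side d24;python3 -c "
from crop import c
c('d24',80,150,150,120,'d24b',5)"
```

```text
21.15 [591.8 224.  154.4] [0.    1.076 0.003] F [ 0.1 -0.5 -1.1] w 21.3 [ 0.4   0.3   1.88 -0.37  0.53 -0.89]
[39.2  1.2 44.2]
Fbox [-0.4 -0.5 -1. ] [-90.07  -0.13   0.39]
21.15 [591.8 224.  154.4] [0.    1.076 0.003] F [ 0.1 -0.5 -1.1] w 21.3 [ 0.4   0.3   1.88 -0.37  0.53 -0.89]
```

View pics/d24b.png

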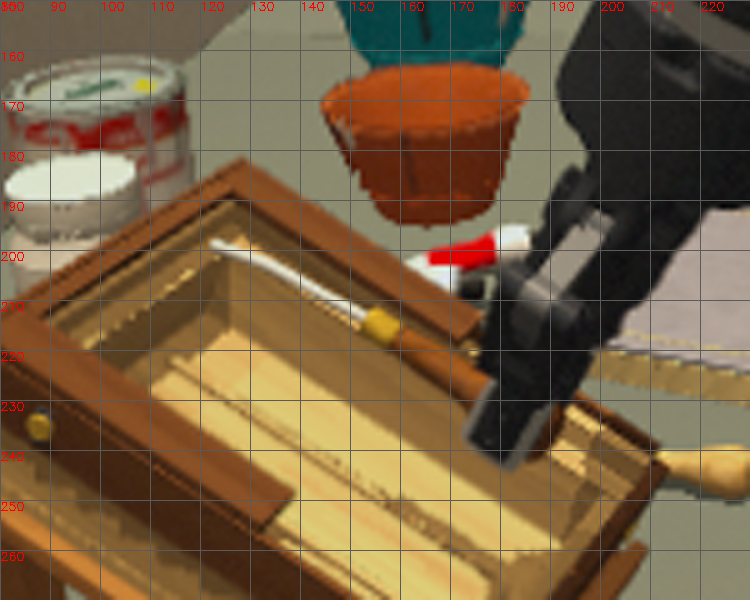

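Run:
```python
from lib import *
Rx=R.from_euler('x',-90,degrees=True).as_matrix()
p,Q=pose()
a,b=plan(np.array([580,223,215.]),Q,3)
plan(np.array([604,-185,110.]),Rt_box(28)@Rx,18,a,b)
```

```text
[0.0, 0.0, 0.0, -0.66, -0.01, 0.21],
[0.0, 0.0, 0.0, -0.67, -0.01, 0.21],
[0.0, 0.0, 0.0, -0.66, -0.0, 0.2],
max 0.67 err [-0.08  0.11 -0.11]
[0.0, 0.31, -0.0, 0.19, -0.76, -0.05],
[0.0, 0.32, -0.0, 0.19, -0.75, -0.05],
[0.0, 0.31, -0.0, 0.2, -0.76, -0.05],
[0.01, 0.32, -0.0, 0.19, -0.75, -0.03],
[-0.0, 0.31, -0.01, 0.19, -0.76, -0.04],
[-0.0, 0.31, 0.0, 0.2, -0.76, -0.02],
[-0.0, 0.32, 0.0, 0.2, -0.75, -0.02],
[0.0, 0.31, -0.0, 0.2, -0.76, -0.02],
[0.0, 0.32, -0.0, 0.19, -0.75, -0.01],
[0.0, 0.31, -0.0, 0.2, -0.76, -0.0],
[0.0, 0.32, -0.0, 0.2, -0.76, -0.0],
[0.01, 0.31, -0.01, 0.2, -0.75, 0.0],
[-0.0, 0.31, 0.0, 0.2, -0.76, 0.01],
[-0.0, 0.32, 0.0, 0.2, -0.75, 0.02],
[-0.0, 0.31, 0.0, 0.19, -0.76, 0.02],
[0.0, 0.32, -0.0, 0.2, -0.76, 0.03],
[0.0, 0.31, -0.0, 0.2, -0.75, 0.04],
[0.0, 0.31, -0.0, 0.19, -0.76, 0.04],
max 0.76 err [ 0.14 -0.07  0.06]
```

move_arm([
  [0, 0, 0, -0.5, 0, 0.15, 15],
  [0, 0, 0, -0.7, -0.01, 0.2, 15],
  [0, 0, 0, -0.5, 0, 0.2, 15],
  [0, 0, 0, -0.3, -0.01, 0.07, 15],
  [0, 0.31, 0, 0.19, -0.4, -0.05, 15],
  [0, 0.32, 0, 0.19, -0.6, -0.05, 15],
  [0, 0.31, 0, 0.2, -0.76, -0.05, 15],
  [0, 0.32, 0, 0.19, -0.75, -0.03, 15],
  [0, 0.31, -0.01, 0.19, -0.76, -0.04, 15],
  [0, 0.31, 0, 0.2, -0.76, -0.02, 15],
])

```text
clock: 22.2
tcp_pos: [587.3, 100.9, 177.9]
eef_rot: [-0.001, 1.246, 0.001]
force: [1.1, 0.5, 0.1]
width: 21.6
```

move_arm([
  [0, 0.32, 0, 0.2, -0.75, -0.02, 15],
  [0, 0.31, 0, 0.2, -0.76, -0.02, 15],
  [0, 0.32, 0, 0.19, -0.75, -0.01, 15],
  [0, 0.31, 0, 0.2, -0.76, 0, 15],
  [0, 0.32, 0, 0.2, -0.76, 0, 15],
  [0, 0.31, 0, 0.2, -0.75, 0, 15],
  [0, 0.31, 0, 0.2, -0.76, 0.01, 15],
])

```text
clock: 22.9
tcp_pos: [596.5, -57.8, 137.1]
eef_rot: [-0.001, 1.438, 0.001]
force: [-0.0, -0.4, -0.7]
width: 21.4
```

Run:
```python
from lib import *
Rx=R.from_euler('x',-90,degrees=True).as_matrix()
show()
plan(np.array([604,-185,110.]),Rt_box(28)@Rx,7)
```

```text
22.9 [596.5 -57.8 137.1] [-1.000e-03  1.438e+00  1.000e-03] F [-0.  -0.4 -0.7] w 21.4 [-0.18  0.37  1.69  0.03  0.96 -1.77]
[0.0, 0.22, -0.0, 0.13, -0.61, 0.02],
[0.0, 0.21, -0.0, 0.13, -0.6, 0.02],
[0.01, 0.22, 0.0, 0.14, -0.61, 0.02],
[-0.0, 0.22, -0.0, 0.13, -0.6, 0.02],
[0.0, 0.22, -0.0, 0.13, -0.61, 0.03],
[0.0, 0.21, -0.0, 0.13, -0.6, 0.03],
[0.01, 0.22, -0.0, 0.13, -0.61, 0.04],
max 0.61 err [ 0.14  0.01 -0.07]
```

move_arm([
  [0, 0.22, 0, 0.13, -0.61, 0.02, 15],
  [0, 0.21, 0, 0.13, -0.6, 0.02, 15],
  [0, 0.22, 0, 0.14, -0.61, 0.02, 15],
  [0, 0.22, 0, 0.13, -0.6, 0.02, 15],
  [0, 0.22, 0, 0.13, -0.61, 0.03, 15],
  [0, 0.21, 0, 0.13, -0.6, 0.03, 15],
  [0, 0.22, 0, 0.13, -0.61, 0.04, 15],
  [0, 0, 0, 0, 0, 0, 15],
  [0, 0, 0, 0, 0, 0, 15],
])

```text
clock: 23.8
tcp_pos: [604.6, -184.3, 110.7]
eef_rot: [-0.0, 1.569, 0.001]
force: [0.4, 0.6, -0.0]
width: 21.5
```

```bash
python3 look.py side d25; python3 look.py wrist w25; python3 -c "
from lib import *
Rx=R.from_euler('x',-90,degrees=True).as_matrix()
plan(np.array([604,-185,45.]),Rt_box(28)@Rx,6)
from crop import c
c('d25',170,120,150,120,'d25b',5)"
```

```text
23.8 [ 604.6 -184.3  110.7] [-0.000e+00  1.569e+00  1.000e-03] F [ 0.4  0.6 -0. ] w 21.5 [-0.36  0.49  1.54  0.    1.11 -1.94]
23.85 [ 604.4 -183.7  110.9] [-1.000e-03  1.569e+00  1.000e-03] F [ 0.1  0.6 -0.2] w 21.6 [-0.36  0.49  1.54  0.    1.11 -1.94]
[0.0, 0.0, -0.0, 0.37, -0.01, -0.0],
[0.01, 0.01, -0.0, 0.36, -0.01, -0.01],
[0.0, 0.0, -0.0, 0.37, -0.01, 0.0],
[0.0, 0.01, -0.0, 0.37, -0.01, -0.0],
[0.01, 0.0, -0.0, 0.36, -0.01, -0.0],
[0.0, 0.0, -0.01, 0.37, -0.01, -0.0],
max 0.37 err [ 0.14 -0.09  0.05]
```

View pics/d25b.png

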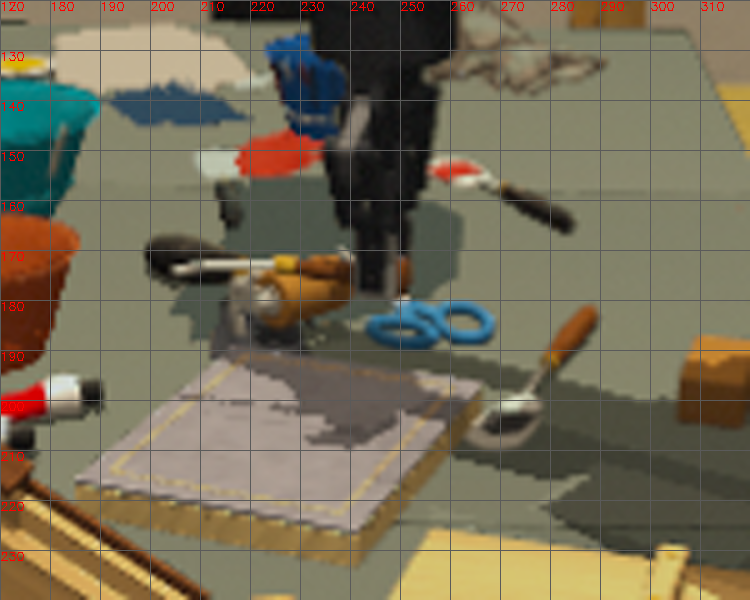

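View pics/w25x.png

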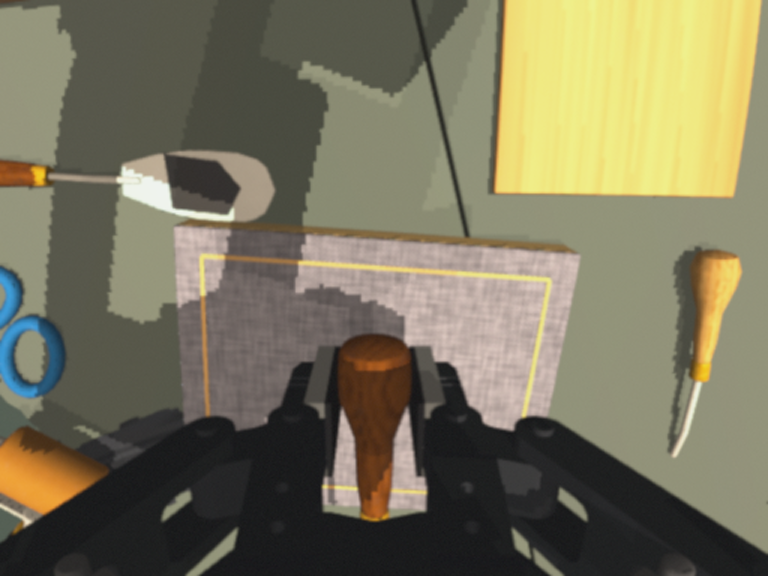

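move_arm([
  [0, 0, 0, 0.37, -0.01, 0, 15],
  [0.01, 0, 0, 0.36, -0.01, 0, 15],
  [0, 0, 0, 0.37, -0.01, 0, 15],
  [0, 0, 0, 0.37, -0.01, 0, 15],
  [0, 0, 0, 0.36, 0, 0, 15],
  [0, 0, 0, 0.37, 0, 0, 15],
  [0, 0, 0, 0, 0, 0, 15],
])

```text
clock: 24.6
tcp_pos: [603.5, -184.6, 42.8]
eef_rot: [0.0, 1.572, 0.002]
force: [-0.6, -0.1, -1.0]
width: 21.4
```

move_arm([
  [0, 0, 0, 0.15, 0, 0, 15],
  [0, 0, 0, 0.15, 0, 0, 15],
  [0, 0, 0, 0.1, 0, 0, 15],
  [0, 0, 0, 0, 0, 0, 15],
])

```text
clock: 25.0
tcp_pos: [604.7, -185.1, 32.9]
eef_rot: [-0.001, 1.568, 0.001]
force: [-0.4, 0.0, -0.9]
width: 21.5
```

move_arm([
  [0, 0, 0, 0.04, 0, 0, 15],
  [0, 0, 0, 0, 0, 0, 15],
])

```text
clock: 25.2
tcp_pos: [605.0, -185.2, 32.0]
eef_rot: [-0.001, 1.568, 0.0]
force: [-0.3, 0.2, -0.4]
width: 21.5
```

```bash
python3 look.py side d26; python3 -c "
from crop import c
c('d26',170,120,150,120,'d26b',5)"
```

```text
25.2 [ 605.  -185.2   32. ] [-1.000e-03  1.568e+00  0.000e+00] F [-0.3  0.2 -0.4] w 21.5 [-0.36  0.58  1.61  0.    0.95 -1.94]
```

View pics/d26b.png

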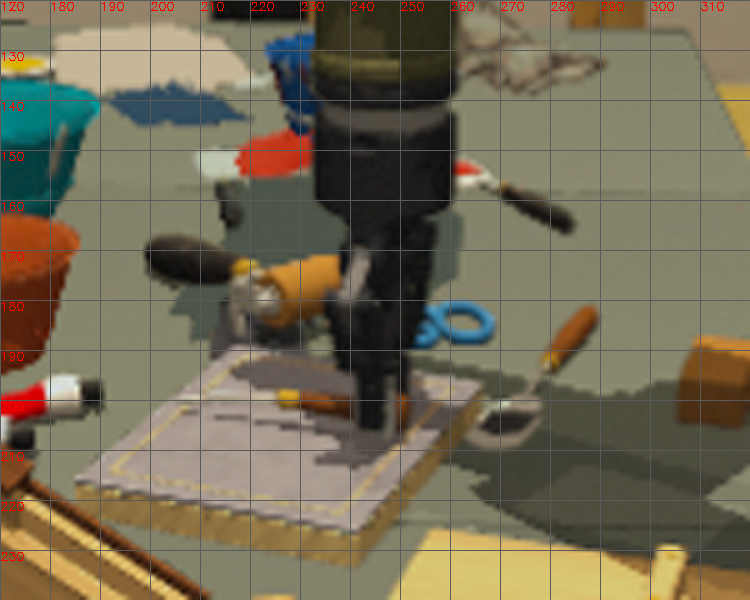

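Shadow still separate; lower in ~1 mm steps.

move_arm([
  [0, 0, 0, 0.05, 0, 0, 15],
  [0, 0, 0, 0, 0, 0, 15],
])

```text
clock: 25.45
tcp_pos: [604.9, -185.1, 30.4]
eef_rot: [-0.001, 1.568, 0.001]
force: [-0.2, -0.8, 0.5]
width: 21.3
```

move_arm([
  [0, 0, 0, 0.04, 0, 0, 15],
  [0, 0, 0, 0, 0, 0, 15],
])

```text
clock: 25.65
tcp_pos: [604.9, -185.1, 29.1]
eef_rot: [-0.001, 1.568, 0.001]
force: [0.1, -0.1, 0.2]
width: 21.5
```

move_arm([
  [0, 0, 0, 0.04, 0, 0, 15],
  [0, 0, 0, 0, 0, 0, 15],
])

```text
clock: 25.85
tcp_pos: [604.8, -185.1, 27.8]
eef_rot: [-0.001, 1.568, 0.001]
force: [0.2, 0.2, -1.3]
width: 21.7
```

move_arm([
  [0, 0, 0, 0.03, 0, 0, 15],
  [0, 0, 0, 0, 0, 0, 15],
])

```text
clock: 26.05
tcp_pos: [604.8, -185.1, 27.0]
eef_rot: [-0.001, 1.568, 0.001]
force: [-0.2, -0.2, -0.8]
width: 21.5
```

move_arm([
  [0, 0, 0, 0.03, 0, 0, 15],
  [0, 0, 0, 0, 0, 0, 15],
])

```text
clock: 26.25
tcp_pos: [605.0, -185.2, 26.2]
eef_rot: [-0.001, 1.568, 0.0]
force: [0.6, 0.7, 0.1]
width: 21.1
```

```bash
python3 look.py side d27; python3 -c "
from crop import c
c('d27',190,170,90,70,'d27b',8)"
```

```text
26.25 [ 605.  -185.2   26.2] [-1.000e-03  1.568e+00  0.000e+00] F [0.6 0.7 0.1] w 21.1 [-0.36  0.59  1.61  0.    0.94 -1.94]
```

View pics/d27b.png

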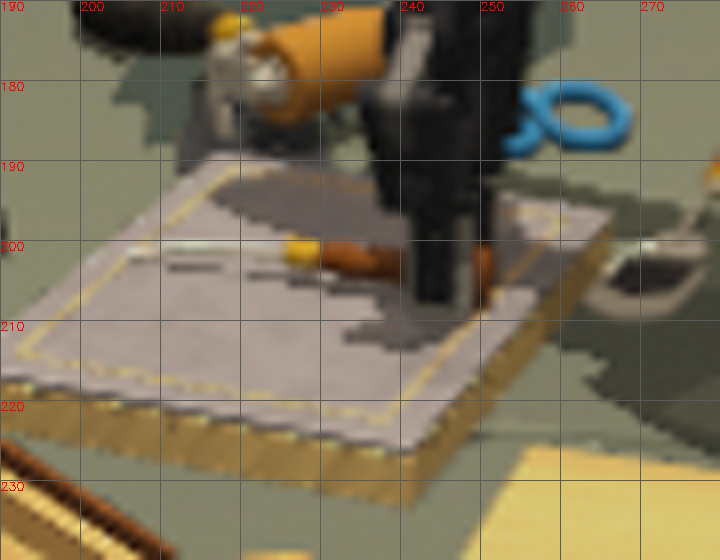

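move_arm([
  [0, 0, 0, 0.03, 0, 0, 15],
  [0, 0, 0, 0, 0, 0, 15],
])

```text
clock: 26.5
tcp_pos: [605.0, -185.2, 25.9]
eef_rot: [-0.001, 1.568, 0.0]
force: [-0.4, 0.1, 3.8]
width: 21.7
```

move_arm([
  [0, 0, 0, 0.03, 0, 0, 15],
  [0, 0, 0, 0, 0, 0, 15],
])

```text
clock: 26.7
tcp_pos: [605.1, -185.2, 25.7]
eef_rot: [-0.001, 1.567, 0.0]
force: [-2.0, 0.9, 8.8]
width: 21.3
```

move_arm([
  [0, 0, 0, -0.02, 0, 0, 15],
  [0, 0, 0, 0, 0, 0, 23],
  [0, 0, 0, 0, 0, 0, 26],
  [0, 0, 0, 0, 0, 0, 30],
  [0, 0, 0, 0, 0, 0, 36],
  [0, 0, 0, 0, 0, 0, 42],
  [0, 0, 0, 0, 0, 0, 42],
])

```text
clock: 27.4
tcp_pos: [604.9, -185.1, 24.7]
eef_rot: [-0.001, 1.568, 0.001]
force: [0.8, -0.1, -0.0]
width: 41.9
```

```bash
python3 look.py wrist w28
```

```text
27.4 [ 604.9 -185.1   24.7] [-1.000e-03  1.568e+00  1.000e-03] F [ 0.8 -0.1 -0. ] w 41.9 [-0.36  0.59  1.61  0.    0.94 -1.94]
```

View pics/w28x.png

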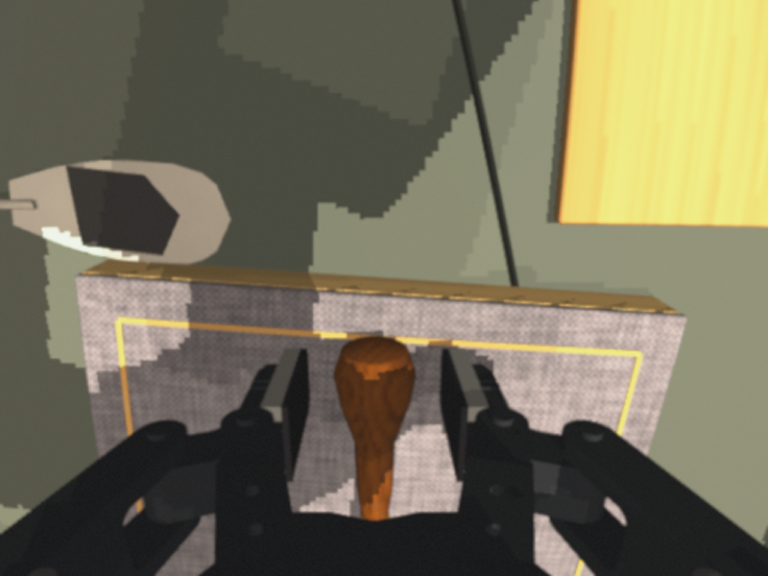

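Released and still. Retreat straight up.

move_arm([
  [0, 0, 0, -0.2, 0, 0, 42],
  [0, 0, 0, -0.5, 0, 0, 42],
  [0, 0, 0, -0.8, 0, 0, 42],
  [0, 0, 0, -1, 0, 0, 42],
  [0, 0, 0, -1, 0, 0, 42],
  [0, 0, 0, -0.8, 0, 0, 42],
  [0, 0, 0, -0.4, 0, 0, 42],
  [0, 0, 0, 0, 0, 0, 42],
  [0, 0, 0, 0, 0, 0, 42],
])

```text
clock: 28.35
tcp_pos: [604.0, -184.9, 165.3]
eef_rot: [-0.001, 1.569, 0.001]
force: [-0.9, 0.2, -0.5]
width: 42.1
```

```bash
python3 look.py scene s29; python3 look.py wrist w29; python3 -c "
from lib import *
import pickle
p=pickle.load(open('pics/s29.pkl','rb'))"
```

```text
28.35 [ 604.  -184.9  165.3] [-1.000e-03  1.569e+00  1.000e-03] F [-0.9  0.2 -0.5] w 42.1 [-0.36  0.44  1.47  0.    1.23 -1.94]
28.4 [ 603.6 -184.8  164.6] [-0.00e+00  1.57e+00  1.00e-03] F [0.3 0.4 0.3] w 42.3 [-0.36  0.44  1.47  0.    1.23 -1.94]
```

View pics/s29x.png

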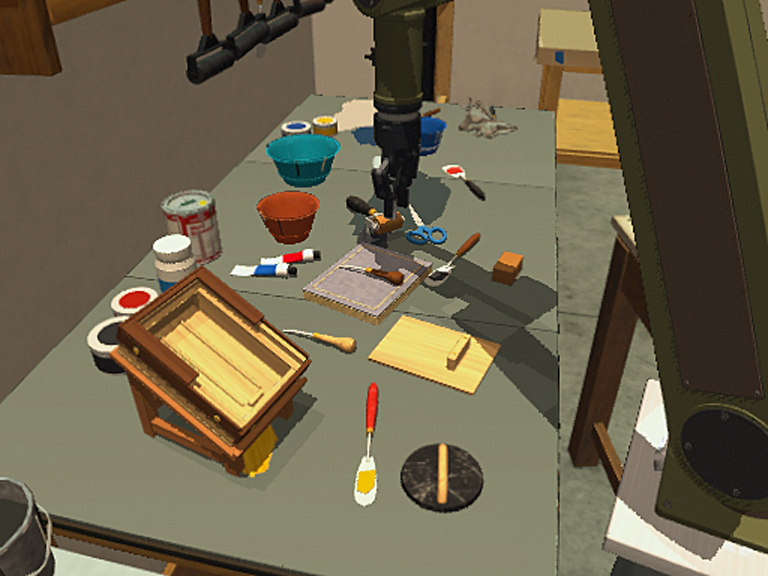

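View pics/w29x.png

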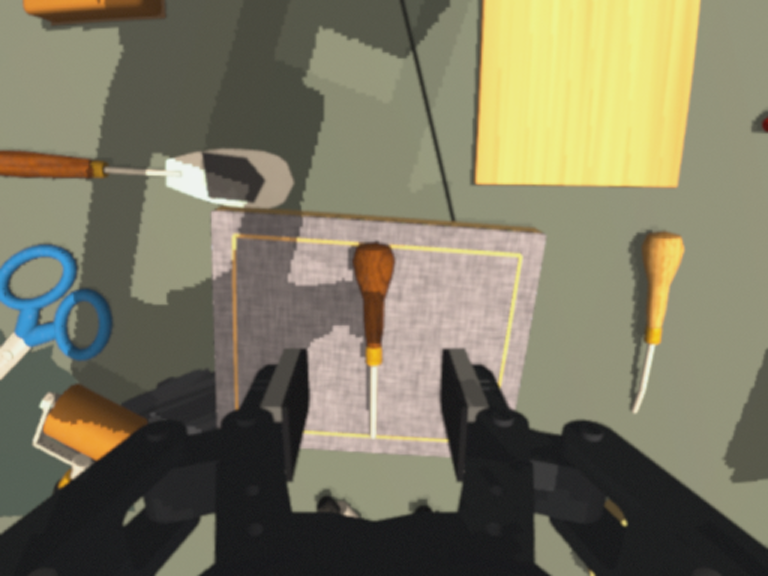

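The gouge lies in the middle of the block, from its handle at (374,260) to its tip at (373,435). The lid is flat on the bench with the pull bar up, clear of the block, and the bystander tools are where they were. I'll hand in.

```bash
python3 -c "
from plant import ctrl
print(ctrl.hand_in())"
```

```text
the job is handed in; nothing more can be done
None
```

The job is done and handed in at about 28.4 s of the 69 s allowed; no verdict was reported.

**Lid:** I gripped the pull bar and pivoted the low end up about 4.3° (roughly 14 mm). I drew the lid about 122 mm down along its own plane, then levelled it and set it flat on the bench at about x 380–560, y −125 to 5 mm. Measured tool force never rose above about 5 N while the lid was in its grooves. It runs about 30 mm past the far end of the stated free area in x, but clear of gouge_2 and the block.

**Gouge:** I gripped it by the handle bulb, lifted it out of its lane and lowered it onto the block until it touched (about 9 N). Then I released it and moved up to 165 mm.

**Last checks:** The final scene and wrist pictures show:
- the lid flat with the pull bar up;
- the gouge lying along the middle of the block, at rest;
- gouge_2 and the sander where they were, judged by eye;
- the gripper clear of everything, with force readings at about zero.

**Disagreement:** The heights at which the lid and the gouge touched down suggest the box stood about 3.5 mm higher than my camera fit gave. The widths I measured in the later wrist picture did not support that. I didn't resolve it, and allowed for either case when choosing the gouge grip height.

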